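# Clear the test set, nest the parts bowls and set up its screen

### The job

Get the audio test set ready for use: stand every capacitor upright in the aluminium tray, one to a compartment, and nest the emptied parts bowls one inside the other in size order, level and centred, in the big blue bowl on the mat. Only when all of that is done, raise the test set's screen lid until it stands open about 110 degrees from shut, leaning back a little past upright, and leave it standing there. Leave the wire spool, the yellow meter and the pliers where they are.

Things in the scene. Friction and masses are not known exactly. Their poses are not given: they have to be found in the camera images.
- bowl_a: largest parts bowl, blue plastic: 160 mm across the rim, 50 mm high, 0.18 kg; starts on the mat, a capacitor standing in it. All bowls: round; black rubber foot 12 mm high, its radius 13 mm less than the rim's; origin at the centre of the foot's underside, z up; inner floor 15 mm above it; the top 12 mm of the wall is an upright rim band 8 mm thick, below it the 4 mm wall tapers to the foot
- bowl_b: second parts bowl, yellow: 138 mm across the rim, 48 mm high, about 0.11 kg; built as bowl_a; starts on the mat; may be absent. Any smaller bowl stands on the floor of any larger one with its origin 15 mm higher and its rim 7 to 13 mm above the larger rim; neighbouring sizes leave about 6 mm play all round
- bowl_c: third parts bowl, red: 114 mm across the rim, 46 mm high, about 0.085 kg; built as bowl_a; starts on top of the shut lid of the test set; may be absent
- bowl_d: fourth parts bowl, white: 90 mm across the rim, 44 mm high, about 0.065 kg; built as bowl_a; starts on top of the shut lid; may be absent
- bowl_e: smallest parts bowl, orange: 68 mm across the rim, 42 mm high, about 0.05 kg; built as bowl_a; starts on the mat; may be absent
- cap_1: can capacitor, dark blue upright cylinder 50 mm across, 72 mm high plus two 4 mm screw terminals on top, about 0.16 kg; origin at the centre of its underside, z up when upright; starts standing in bowl_a
- cap_2: capacitor like cap_1; starts standing on the shut lid between the two bowls there; may be absent
- cap_3: capacitor like cap_1; starts standing on the mat; may be absent
- tray: fixed open aluminium tray, 88 mm along its x, 226 mm along its y, 34 mm high, floor and walls 4 mm; two dividers 29 mm high make three equal compartments, each 80 by about 70 mm, centred at y = -74, 0 and +74 mm; origin at the centre of its underside
- testset: fixed grey briefcase-like audio test set on the mat: case 200 mm along its x, 290 mm along its y, 46 mm high; lid 23 mm thick; with it shut its flat top is 70 mm above the mat; origin at the centre of its underside; its front (handle) side is its -x
- lid (a joint): angle of the screen lid, rad: 0 shut, grows as the front edge is raised, stop at 2.6; the hinge is stiff and the lid stays wherever it is left (about 1 N m friction, lid 0.5 kg: 6 to 9 N at the handle)
- lid_handle (a point): middle of the lid's bow handle: a round steel bar 12 mm thick running along the test set's y, free for 50 mm either side of this point, 40 mm in front of the lid's front edge (34 mm clear gap for a finger) and 240 mm from the hinge line; it can turn between the fingertips, so it may be held from straight above all through the swing
- lid_hinge (a point): middle of the lid's hinge line, which runs along the test set's y, 51 mm above the mat at the rear edge of the case; shut, the handle bar's centre is 240 mm in front of it and 7.5 mm above it
- spool: bystander: spool of green wire, 90 mm across, 62 mm high; origin at the centre of its underside
- meter: bystander: yellow multimeter lying on its back, 160 x 80 x 34 mm; origin at the centre of its underside
- pliers: bystander: red-handled pliers lying flat, about 160 mm long; origin near the middle, at the underside
There are look-alikes about, which are no part of the job. What is shaped like the cap_2 but pink is not meant.

How it is judged:
On the way, in this order (a step that is already met when the one before it is completed fails the run):
1. with the lid still shut, every capacitor stands in the tray and all bowls are nested in size order in the blue bowl (x of cap_1 in the frame of tray between -0.025 and 0.025 m and y of cap_1 in the frame of tray between -0.095 and 0.095 m and z of each of cap_1, cap_2, cap_3 in the frame of tray below 0.01 m and angle between each of cap_1, cap_2, cap_3's own z axis and vertical below 0.15 rad and x of cap_2 in the frame of tray between -0.025 and 0.025 m and y of cap_2 in the frame of tray between -0.095 and 0.095 m and x of cap_3 in the frame of tray between -0.025 and 0.025 m and y of cap_3 in the frame of tray between -0.095 and 0.095 m and z of bowl_b in the frame of bowl_a between 0.01 and 0.021 m and horizontal distance between each of bowl_b, bowl_c, bowl_d, bowl_e and bowl_a below 0.025 m and z of bowl_c in the frame of bowl_a between 0.01 and 0.036 m and z of bowl_d in the frame of bowl_a between 0.01 and 0.051 m and z of bowl_e in the frame of bowl_a between 0.01 and 0.066 m and z of each of bowl_c, bowl_d, bowl_e in the frame of bowl_b above 0.01 m and z of each of bowl_d, bowl_e in the frame of bowl_c above 0.01 m and z of bowl_e in the frame of bowl_d above 0.01 m and angle between each of bowl_a, bowl_b, bowl_c, bowl_d, bowl_e's own z axis and vertical below 0.12 rad and height (world z) of bowl_a between -0.006 and 0.006 m and value of joint lid below 0.15 rad), for 0.2 s.
2. the lid is raised to about 110 degrees (value of joint lid between 1.75 and 2.09 rad), for 0.2 s.
At the end, for the whole second after the job is handed in: Capacitors upright (0.15 rad) on the tray floor, one per compartment; bowls nested in size order in the blue bowl on the mat, seated (6 mm), level (0.12 rad), centred (25 mm); lid at 1.75 to 2.09 rad; all at rest (all of step 2 and x of cap_1 in the frame of tray between -0.025 and 0.025 m and y of cap_1 in the frame of tray between -0.095 and 0.095 m and z of each of cap_1, cap_2, cap_3 in the frame of tray below 0.01 m and angle between each of cap_1, cap_2, cap_3's own z axis and vertical below 0.15 rad and x of cap_2 in the frame of tray between -0.025 and 0.025 m and y of cap_2 in the frame of tray between -0.095 and 0.095 m and x of cap_3 in the frame of tray between -0.025 and 0.025 m and y of cap_3 in the frame of tray between -0.095 and 0.095 m and z of bowl_b in the frame of bowl_a between 0.01 and 0.021 m and horizontal distance between each of bowl_b, bowl_c, bowl_d, bowl_e and bowl_a below 0.025 m and z of bowl_c in the frame of bowl_a between 0.01 and 0.036 m and z of bowl_d in the frame of bowl_a between 0.01 and 0.051 m and z of bowl_e in the frame of bowl_a between 0.01 and 0.066 m and z of each of bowl_c, bowl_d, bowl_e in the frame of bowl_b above 0.01 m and z of each of bowl_d, bowl_e in the frame of bowl_c above 0.01 m and z of bowl_e in the frame of bowl_d above 0.01 m and angle between each of bowl_a, bowl_b, bowl_c, bowl_d, bowl_e's own z axis and vertical below 0.12 rad and height (world z) of bowl_a between -0.006 and 0.006 m and linear speed of each of bowl_a, bowl_b, bowl_c, bowl_d, bowl_e, cap_1, cap_2, cap_3 below 0.03 m/s and velocity of joint lid between -0.05 and 0.05 rad/s); the robot touches nothing.
It fails at once if the spool is moved by more than 25 mm (distance of spool from where it was at the start of the episode above 0.025 m).
It fails at once if the meter is moved by more than 25 mm (distance of meter from where it was at the start of the episode above 0.025 m).
It fails at once if the pliers is moved by more than 25 mm (distance of pliers from where it was at the start of the episode above 0.025 m).
Of bowl_b, bowl_c, bowl_d, bowl_e only 2 to 4 are there at a start; the rules pass over those that are not, and their reading is None.
Of cap_2, cap_3 only 1 to 2 are there at a start; the rules pass over those that are not, and their reading is None.
At some moment in a run one of bowl_a, bowl_b may be knocked a few centimetres aside while the robot is not near it.
It also fails if it takes over 210 s, if anything falls off the work surface, if the arm or the gripper's body presses on something with over 40 N, if the wrist force passes 120 N, or if a joint passes its speed limit or range.

### The arm

A 6-joint arm with a two-finger parallel gripper is mounted at the origin on the work surface. World frame = base frame: x ahead of the robot, y to its left, z up, the work surface at z = 0. Lengths are in m, angles in rad, forces in N, time in s.
With the tool pointing down it reaches from about 0.375 to 0.9 m from the base axis. Payload 3.1 kg.
Tool frame: the origin (TCP) lies midway between the tips of the shut fingers; the grasp point (between the pads) lies 19 mm behind it; z points along the fingers, y is the line along which they close (so a half turn about z gives the same grasp; the last joint's range is limited). The gripper opens to 85 mm and grips with 20 to 120 N. Pads are 22 mm wide; open, the fingers measure 114 mm over their backs; the gripper's body (76 mm by 85 mm) begins 54 mm behind the grasp point. The pads swing forward as they close: fully open they stand 13 mm farther back than shut.
Start: joints at [1.083, 0.527, 1.433, -0, 1.181, -0.178], TCP at [0.19, 0.595, 0.231] pointing down, gripper open.
Joint ranges: [-3.08, 3.08], [-0.75, 2.2], [0.22, 2.44], [-1.43, 4.57], [0, 2.65], [-2.85, 2.85]. Speed limits (rad/s): [2.79, 2.79, 3.14, 3.14, 3.14, 3.14].

### API

Orientations are given as a unit quaternion [x, y, z, w].
In Python, from station import manip gives the robot as it stands. The module is installed in compiled form; this text tells all that it offers.
- The arm moves only by the tool apply_moves, never from a script. Its arguments are lists of equal length, an entry for each row: "claw": the gripper's target within -1 to 1 (fully open at 1, half-way at 0, shut at -1); "travel": the shift along the tool's x, y, z scaled (see below), a list of three; "turn": the turn, a rotation vector about the tool's x, y, z scaled (see below), a list of three. In form: {"claw": [claw, ...], "travel": [[dx, dy, dz], ...], "turn": [[rx, ry, rz], ...]}. A call has 1 to 5 rows; each row is the pose to reach, as a shift and turn from the pose commanded when the call began, along the tool's axes at that moment, turning the shorter way round; what a row does not reach only later rows make up. The controller multiplies each number of a shift by 800 mm and each number of a turn by 180 degrees. A row lasts 1/12 s, in which the tool goes at most 41.7 mm and 7.16 degrees, less where a joint would pass 70% of its speed; a pose out of reach is approached as far as the arm can. A call with a number of a shift or a turn outside -1 to 1 is refused whole. A call with a gripper value outside its range is refused whole. The fingers move at their own pace and stop on an object; "newtons" is the grip in N (left out, the last holds). Time passes only in rows, so rows that repeat a pose let the fingers close. It gives the time, the measured TCP pose, the force, the opening and the grip force at its end, in the units of the state.
- manip.sense(): the state, without advancing time (a new reading comes with each control period).
- manip.snapshot(name): name is "side" or "top"; returns a dict with "pixels" (384x512x3 uint8, red, green, blue), "depth" (384x512 float32, m along the optical axis (not along the pixel's ray), 0 where there is no reading), "intrinsics" (3x3 intrinsics, pixels), "k1" (the pictures are not rectified: a ray, as slopes to the right and down, at radius r is drawn at 1 + k1 r^2 times it, then the intrinsics apply), "R" (3x3) and "t" (3): a world point X has camera coordinates R X + t. Camera axes: x right, y down, z forward; pixel columns grow to the right and rows downward; lengths in m; the calibration is good to about 2 mm. A picture is of the moment at which its call begins.
- manip.sign_off(): hands the job in; it is judged then, once.
The state is a dict: "t": time; "q": joint angles; "qd": joint speeds; "tau": joint torques, N m; "tcp_pos": TCP position; "tool_rot": TCP orientation; "force": force on the tool from outside, world axes, zero at the start; "ft_torque": the same for the moment, N m; "finger_gap": opening from 0.0 (shut) to 1.0 (fully open); "gripper_force": force on a finger pad.
Only numpy, scipy, OpenCV 4.12 (cv2) and the standard library are available. Lean on these libraries where they do the work, as an engineer would, in place of code of your own. Each camera call takes 0.05 s, during which the arm holds its last target. There are 200 camera calls.

## Working session

There is one attempt and no reset: what is moved stays moved. The work goes in short steps, Python scripts to look and compute and a tool call to move; the robot and the scene stay as the last step left them, time stands still between calls to the robot, and variables do not carry over. Pictures are saved under pics/ and viewed, at most 17 in all, crops included, and the job is handed in when it is done.

Besides the shell and the picture viewer there is one more tool, called after "Call:" as a command line: name --argument value ..., lists and objects as JSON in quotes. apply_moves: Moves the arm, as the interface text tells. Shifts and turns lie within -1 to 1; 1 stands for 800 mm of shift or 180 degrees of turn. Its arguments: {"type":"object","properties":{"claw":{"type":"array","items":{"type":"number"}},"travel":{"type":"array","items":{"type":"array","items":{"type":"number"}}},"turn":{"type":"array","items":{"type":"array","items":{"type":"number"}}},"newtons":{"type":"number"}},"required":["claw","travel","turn"]}

```bash
mkdir -p pics; cat > h.py <<'E'
import numpy as np, cv2
from station import manip
def snap(n):
    return manip.snapshot(n)
def save(s,name):
    cv2.imwrite('pics/'+name, s['pixels'][:,:,::-1])
def cloud(s):
    K=s['intrinsics'];h,w=s['depth'].shape
    d=np.array([s['k1'],0,0,0,0],float)
    u,v=np.meshgrid(np.arange(w),np.arange(h))
    p=cv2.undistortPoints(np.stack([u,v],-1).reshape(-1,1,2).astype(float),K,d).reshape(h,w,2)
    z=s['depth'].astype(float)
    c=np.dstack([p[...,0]*z,p[...,1]*z,z])
    return (c-s['t'])@s['R']
E
python3 - <<'E'
from h import *
for n in('top','side'):
    s=snap(n);save(s,n+'0.png');print(n,s['intrinsics'].round(1).tolist(),s['k1'],(-s['R'].T@s['t']).round(3),s['R'].round(2).tolist(),s['depth'].min(),s['depth'].max())
print(manip.sense())
E
```

```text
top [[398.1, 0.0, 250.0], [0.0, 398.1, 190.5], [0.0, 0.0, 1.0]] -0.034343879253151376 [0.327 0.048 1.333] [[-0.07, -1.0, 0.0], [-0.98, 0.07, -0.2], [0.2, -0.02, -0.98]] 0.0 2.2592547
side [[358.9, 0.0, 248.6], [0.0, 358.9, 183.5], [0.0, 0.0, 1.0]] -0.028759736178255422 [0.429 0.793 0.541] [[-0.98, -0.19, 0.02], [-0.12, 0.52, -0.85], [0.15, -0.83, -0.53]] 0.0 3.1964374
{'t': 0.1, 'q': array([ 1.08351684e+00,  5.28389758e-01,  1.43373484e+00,  2.40254192e-05,
        1.18144668e+00, -1.78499909e-01]), 'qd': array([-0.00024058, -0.00322102, -0.00120959,  0.00053366,  0.00236802,
       -0.00154686]), 'tau': array([-2.17268780e-04, -4.43309212e+01, -1.78585660e+01, -2.46662630e-04,
        3.97230047e-03, -1.99040272e-05]), 'tcp_pos': array([0.18959874, 0.59488209, 0.23043383]), 'tool_rot': array([ 1.53781615e-01,  9.88104365e-01, -9.31371456e-04, -3.33782424e-04]), 'force': array([-0.61788629, -0.36324747, -0.47400303]), 'ft_torque': array([ 0.03267834, -0.00644283, -0.00983586]), 'gripper_force': 0.0, 'finger_gap': 1.00148461001771}
```

View pics/top0.png

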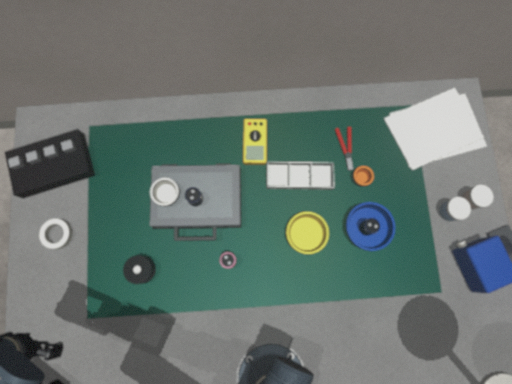

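View pics/side0.png

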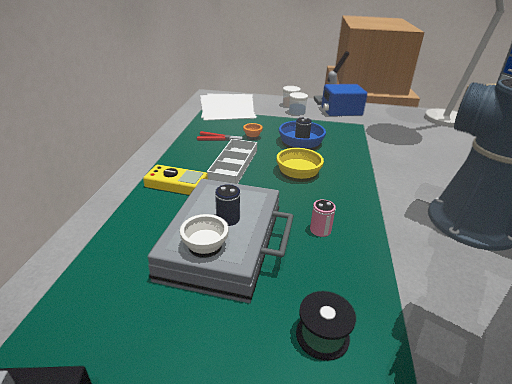

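The top view shows these items:
- white bowl_d at (164,191) and dark cap_2 at (194,196) on the lid
- cap_1 at (370,226) in the blue bowl at (371,226)
- yellow bowl_b at (307,232) and orange bowl_e at (363,175)
- tray at (301,175)
- handle at (195,238)

There is no red bowl and no cap_3. Things that could be taken for cap_2 are the pink can at (228,259), which is the decoy, and the black spool at (139,269). White look-alikes off the mat are the tape ring at (55,234) and the cups at (459,208) and (481,196). I choose the dark can on the lid and will check it in a close crop.

```bash
cat >> h.py <<'E'
def circ(P,zlo,zhi,cx,cy,r):
    """points within window and height band -> minEnclosingCircle centre, of xy"""
    m=(P[...,2]>zlo)&(P[...,2]<zhi)&(np.hypot(P[...,0]-cx,P[...,1]-cy)<r)
    q=P[m][:,:2]
    if len(q)<8: return None
    c,rr=cv2.minEnclosingCircle((q*1000).astype(np.float32))
    return np.round(c,1),round(rr,1),len(q),P[m].mean(0).round(4)
def at(P,u,v): return P[v,u].round(4)
E
python3 - <<'E'
from h import *
s=snap('top');P=cloud(s);hsv=cv2.cvtColor(s['pixels'],cv2.COLOR_RGB2HSV)
for n,u,v in [('white',164,191),('cap2',194,196),('cap1',370,226),('yel',307,232),('or',363,175),('traymid',301,176),('handle',195,239),('lid',220,200),('mat',270,260),('pink',228,259),('spool',139,269)]:
    print(n,at(P,u,v))
def go(n,zl,zh,u,v,r):
    p=P[v,u]; print(n,circ(P,zl,zh,p[0],p[1],r))
go('white',.098,.13,164,191,.07);go('cap2',.135,.16,194,196,.045);go('cap1',.08,.11,370,226,.045)
go('blue',.038,.06,370,226,.11);go('yel',.036,.06,307,232,.095);go('or',.03,.06,363,175,.05)
def rect(n,zl,zh,u,v,r):
    p=P[v,u];m=(P[...,2]>zl)&(P[...,2]<zh)&(np.hypot(P[...,0]-p[0],P[...,1]-p[1])<r)
    print(n,cv2.minAreaRect((P[m][:,:2]*1000).astype(np.float32)),m.sum())
rect('tray',.022,.045,301,176,.135);rect('lid',.06,.08,220,200,.3);rect('handle',.045,.065,195,236,.075)
cv2.imwrite('pics/crop1.png',cv2.resize(s['pixels'][140:280,130:270,::-1],None,fx=4,fy=4,interpolation=cv2.INTER_CUBIC))
E
```

```text
white [0.6052 0.3017 0.0813]
cap2 [0.5701 0.1987 0.1399]
cap1 [ 0.4451 -0.3422  0.0905]
yel [ 0.4473 -0.1533  0.0183]
or [ 0.6287 -0.3661  0.0115]
traymid [ 0.6422 -0.1544  0.0024]
handle [0.4462 0.2112 0.0634]
lid [0.5651 0.1243 0.0709]
mat [ 0.3655 -0.0248  0.0011]
pink [0.3758 0.1099 0.0717]
spool [0.3645 0.3913 0.0624]
white (array([598.4, 294.2]), 45.8, 262, array([0.5984, 0.2963, 0.1122]))
cap2 (array([574. , 202.4]), 25.4, 208, array([0.574 , 0.2021, 0.1426]))
cap1 (array([ 446.4, -349.6]), 25.4, 205, array([ 0.4467, -0.3484,  0.0868]))
blue (array([ 449.8, -357. ]), 81.5, 466, array([ 0.4492, -0.3574,  0.0486]))
yel (array([ 444.6, -148.9]), 69.6, 335, array([ 0.443 , -0.1508,  0.0469]))
or (array([ 621.1, -357.6]), 35.3, 161, array([ 0.6212, -0.3574,  0.0398]))
tray ((645.3472290039062, -142.08941650390625), (235.4178466796875, 101.73503112792969), 82.794189453125) 417
lid ((529.1114501953125, 210.42251586914062), (298.59564208984375, 337.92242431640625), 83.67984008789062) 4945
handle ((488.151611328125, 214.4327392578125), (144.31260681152344, 89.79637908935547), 86.32756805419922) 226
```

View pics/crop1.png

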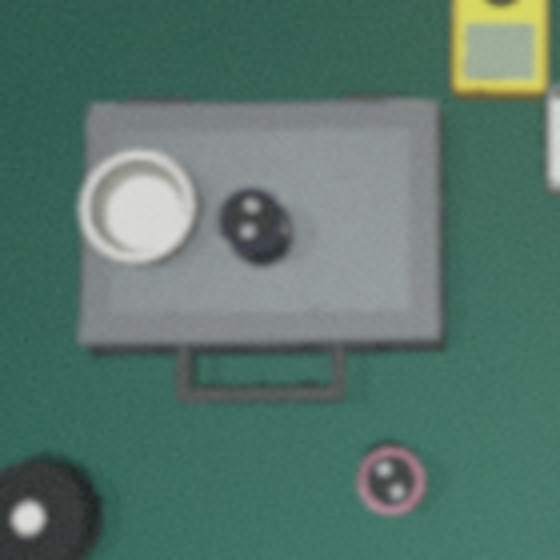

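The crop shows dark cap_2 at (255,227), the white bowl at (137,207) and the pink decoy at (392,480). cap_2 is confirmed.

```bash
cat >> h.py <<'E'
def plan(target,heading=0.,n=None):
    """prints calls (travel,turn per call) from measured pose to target xyz / heading (rad of tool y)"""
    from scipy.spatial.transform import Rotation as R
    s=manip.sense();p=s['tcp_pos'];M=R.from_quat(s['tool_rot']).as_matrix()
    T=np.array(target);h=heading
    G=np.array([[-np.sin(h),np.cos(h),0],[np.cos(h),np.sin(h),0],[0,0,-1]]) .T if 0 else np.column_stack([[-np.sin(h),np.cos(h),0],[np.cos(h),np.sin(h),0],[0,0,-1]])
    rv=R.from_matrix(M.T@G).as_rotvec()
    k=n or int(max(np.ceil(np.linalg.norm(T-p)/.2),np.ceil(np.linalg.norm(rv)/np.radians(34)),1))
    for i in range(k):
        Mi=M@R.from_rotvec(rv*i/k).as_matrix()
        print('travel',(Mi.T@(T-p)/k/.8).round(4).tolist(),'turn',(rv/k/np.pi).round(4).tolist())
def rays(s,uv,z):
    uv=np.array(uv,float).reshape(-1,1,2)
    p=cv2.undistortPoints(uv,s['intrinsics'],np.array([s['k1'],0,0,0,0.])).reshape(-1,2)
    d=np.column_stack([p,np.ones(len(p))])@s['R'];c=-s['R'].T@s['t']
    return (c+d*((z-c[2])/d[:,2])[:,None])[:,:2]
E
python3 - <<'E'
from h import *
plan([.574,.202,.25])
s=snap('top');g=cv2.cvtColor(s['pixels'],cv2.COLOR_RGB2HSV)
roi=np.zeros(g.shape[:2],np.uint8);roi[155:194,260:342]=1
m=((g[...,1]<75)&(roi>0)).astype(np.uint8)
c=max(cv2.findContours(m,0,1)[0],key=cv2.contourArea)
b=cv2.minAreaRect((rays(s,cv2.convexHull(c),.034)*1000).astype(np.float32));print('tray',b)
roi[:]=0;roi[160:232,145:246]=1
m=((g[...,1]<90)&(roi>0)).astype(np.uint8)
c=max(cv2.findContours(m,0,1)[0],key=cv2.contourArea)
print('lid',cv2.minAreaRect((rays(s,cv2.convexHull(c),.07)*1000).astype(np.float32)))
E
```

```text
travel [-0.2023, -0.1073, -0.008] turn [-0.0002, 0.0001, 0.1339]
travel [-0.2285, -0.0153, -0.0081] turn [-0.0002, 0.0001, 0.1339]
travel [-0.2149, 0.0793, -0.0081] turn [-0.0002, 0.0001, 0.1339]
tray ((639.966064453125, -138.25836181640625), (253.26083374023438, 101.96156311035156), 84.8095703125)
lid ((583.260986328125, 197.71945190429688), (318.0964050292969, 230.626708984375), 88.27979278564453)
```

Call:
apply_moves --claw '[1, 1, 1, 1, 1]' --travel '[[-0.2023, -0.1073, -0.008], [-0.2023, -0.1073, -0.008], [-0.2023, -0.1073, -0.008], [-0.2023, -0.1073, -0.008], [-0.2023, -0.1073, -0.008]]' --turn '[[0, 0, 0.134], [0, 0, 0.134], [0, 0, 0.134], [0, 0, 0.134], [0, 0, 0.134]]' --newtons 60

```text
t: 0.62
tcp_pos: [0.3209, 0.4612, 0.2377]
tool_rot: [0.359, 0.933, -0.001, 0.001]
force: [0.2, 0.2, -0.4]
finger_gap: 1.0
gripper_force: 0.0
```

Call:
apply_moves --claw '[1, 1, 1, 1, 1]' --travel '[[-0.2285, -0.0153, -0.008], [-0.2285, -0.0153, -0.008], [-0.2285, -0.0153, -0.008], [-0.2285, -0.0153, -0.008], [-0.2285, -0.0153, -0.008]]' --turn '[[0, 0, 0.134], [0, 0, 0.134], [0, 0, 0.134], [0, 0, 0.134], [0, 0, 0.134]]'

```text
t: 1.03
tcp_pos: [0.4499, 0.33, 0.2443]
tool_rot: [0.546, 0.838, 0.0, 0.001]
force: [0.2, 0.2, -0.4]
finger_gap: 0.998
gripper_force: 0.0
```

Call:
apply_moves --claw '[1, 1, 1, 1, 1]' --travel '[[-0.215, 0.0793, -0.008], [-0.215, 0.0793, -0.008], [-0.215, 0.0793, -0.008], [-0.215, 0.0793, -0.008], [-0.215, 0.0793, -0.008]]' --turn '[[0, 0, 0.134], [0, 0, 0.134], [0, 0, 0.134], [0, 0, 0.134], [0, 0, 0.134]]'

```text
t: 1.45
tcp_pos: [0.5783, 0.1981, 0.2507]
tool_rot: [0.709, 0.705, 0.001, 0.002]
force: [0.6, 0.8, -0.5]
finger_gap: 0.996
gripper_force: 0.0
```

```bash
python3 - <<'E'
from h import *
plan([.574,.202,.25]); s=snap('side');save(s,'side1.png');P=cloud(s)
print(circ(P,.135,.155,.574,.202,.045))
print(manip.sense()['t'],manip.sense()['q'].round(3))
s=snap('top');cv2.imwrite('pics/crop2.png',cv2.resize(s['pixels'][150:250,260:400,::-1],None,fx=5,fy=5,interpolation=cv2.INTER_CUBIC))
E
```

```text
travel [0.0048, -0.0055, 0.0008] turn [0.0011, 0.0005, -0.002]
(array([575.5, 206.5]), 26.0, 333, array([0.5736, 0.211 , 0.1423]))
1.5 [ 0.147  0.488  1.448 -0.003  1.202  0.154]
```

View pics/crop2.png

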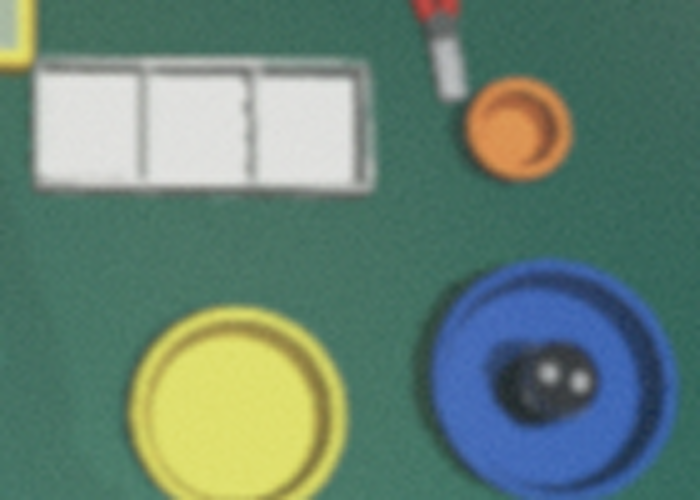

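View pics/side1.png

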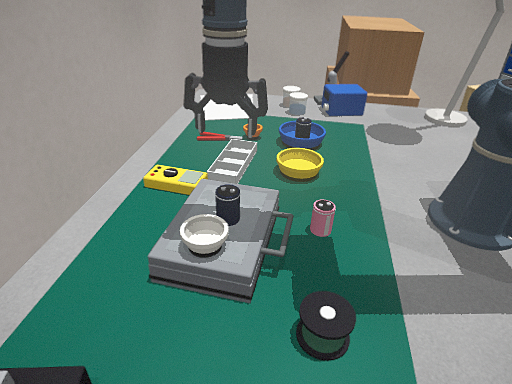

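The crop shows the tray's outer corners at about (36,60), (370,62), (375,190) and (34,187). The side view shows the gripper above the cap at (228,205).

Call:
apply_moves --claw '[1, 1, 1, 1, 1]' --travel '[[0.006, -0.0055, 0.05], [0.006, -0.0055, 0.1], [0.006, -0.0055, 0.15], [0.006, -0.0055, 0.178], [0.006, -0.0055, 0.178]]' --turn '[[0, 0, -0.002], [0, 0, -0.002], [0, 0, -0.002], [0, 0, -0.002], [0, 0, -0.002]]'

```text
t: 1.97
tcp_pos: [0.5638, 0.2077, 0.1026]
tool_rot: [0.705, 0.71, -0.005, -0.004]
force: [-1.9, -0.2, -0.1]
finger_gap: 1.002
gripper_force: 0.0
```

Call:
apply_moves --claw '[-1, -1, -1, -1, -1]' --travel '[[0, 0, 0], [0, 0, 0], [0, 0, 0], [0, 0, 0], [0, 0, 0]]' --turn '[[0, 0, 0], [0, 0, 0], [0, 0, 0], [0, 0, 0], [0, 0, 0]]'

```text
t: 2.38
tcp_pos: [0.5718, 0.2079, 0.111]
tool_rot: [0.705, 0.709, 0.003, 0.002]
force: [-0.0, 1.0, 7.5]
finger_gap: 0.571
gripper_force: 61.9
```

Call:
apply_moves --claw '[-1, -1, -1, -1, -1]' --travel '[[0, 0, 0], [0, 0, 0], [0, 0, 0], [0, 0, 0], [0, 0, 0]]' --turn '[[0, 0, 0], [0, 0, 0], [0, 0, 0], [0, 0, 0], [0, 0, 0]]'

```text
t: 2.8
tcp_pos: [0.5718, 0.2079, 0.111]
tool_rot: [0.705, 0.709, 0.003, 0.001]
force: [0.5, 2.2, 6.9]
finger_gap: 0.57
gripper_force: 61.9
```

```bash
python3 - <<'E'
from h import *
s=snap('top')
r=rays(s,[(267.0,161.8),(333.8,162.2),(334.8,187.8),(266.6,187.2)],.034);print(r.round(4),r.mean(0),[np.linalg.norm(r[i]-r[i-1]).round(4) for i in range(4)])
S=manip.sense();print(S['tcp_pos'],S['finger_gap'],S['gripper_force'])
E
```

```text
[[ 0.6921 -0.0395]
 [ 0.6749 -0.2655]
 [ 0.5863 -0.2587]
 [ 0.6045 -0.0311]] [ 0.63943888 -0.1486985 ] [np.float64(0.088), np.float64(0.2267), np.float64(0.0888), np.float64(0.2283)]
[0.57178211 0.20784463 0.11099716] 0.5703660319590236 61.88404440879822
```

Call:
apply_moves --claw '[-1, -1, -1, -1, -1]' --travel '[[0, 0, -0.02], [0, 0, -0.06], [0, 0, -0.11], [0, 0, -0.15], [0, 0, -0.174]]' --turn '[[0, 0, 0], [0, 0, 0], [0, 0, 0], [0, 0, 0], [0, 0, 0]]'

```text
t: 3.27
tcp_pos: [0.5712, 0.2074, 0.2522]
tool_rot: [0.705, 0.709, 0.003, 0.002]
force: [1.2, 0.6, -0.4]
finger_gap: 0.573
gripper_force: 62.4
```

Call:
apply_moves --claw '[-1, -1, -1, -1, -1]' --travel '[[-0.025, 0.006, 0], [-0.06, 0.015, 0], [-0.1, 0.025, 0], [-0.14, 0.036, 0], [-0.174, 0.0456, 0]]' --turn '[[0, 0, 0], [0, 0, 0], [0, 0, 0], [0, 0, 0], [0, 0, 0]]'

```text
t: 3.68
tcp_pos: [0.6069, 0.0663, 0.2481]
tool_rot: [0.705, 0.709, 0.0, 0.0]
force: [0.3, -0.4, -1.3]
finger_gap: 0.568
gripper_force: 62.5
```

Call:
apply_moves --claw '[-1, -1, -1, -1, -1]' --travel '[[-0.04, 0.01, 0], [-0.08, 0.02, 0], [-0.12, 0.031, 0], [-0.15, 0.04, 0], [-0.174, 0.0456, 0]]' --turn '[[0, 0, 0], [0, 0, 0], [0, 0, 0], [0, 0, 0], [0, 0, 0]]'

```text
t: 4.1
tcp_pos: [0.6445, -0.0736, 0.2479]
tool_rot: [0.706, 0.708, 0.0, 0.001]
force: [-0.4, 0.8, -1.3]
finger_gap: 0.569
gripper_force: 62.5
```

Call:
apply_moves --claw '[-1, -1, -1, -1, -1]' --travel '[[0, 0, 0.03], [0, 0, 0.07], [0, 0, 0.11], [0, 0, 0.14], [0, 0, 0.15]]' --turn '[[0, 0, 0], [0, 0, 0], [0, 0, 0], [0, 0, 0], [0, 0, 0]]'

```text
t: 4.52
tcp_pos: [0.6409, -0.0703, 0.1234]
tool_rot: [0.705, 0.709, -0.002, -0.004]
force: [-1.4, 0.4, -1.7]
finger_gap: 0.57
gripper_force: 62.4
```

Call:
apply_moves --claw '[-1, -1, -1]' --travel '[[0, 0, 0], [0, 0, 0], [0, 0, 0]]' --turn '[[0, 0, 0], [0, 0, 0], [0, 0, 0]]'

```text
t: 4.77
tcp_pos: [0.6458, -0.0713, 0.1295]
tool_rot: [0.705, 0.709, 0.001, 0.002]
force: [-0.2, 0.3, -1.1]
finger_gap: 0.57
gripper_force: 62.4
```

```bash
python3 - <<'E'
from h import *
S=manip.sense();print(S['tcp_pos'],S['finger_gap'],S['tool_rot'])
s=snap('side');P=cloud(s);p=S['tcp_pos'];save(s,'side2.png')
print(circ(P,.12,.18,p[0],p[1],.05))
plan([.645,-.071,.047])
E
```

```text
[ 0.64578032 -0.07128359  0.12952848] 0.5699700204050727 [0.70514236 0.70906263 0.00100013 0.00185472]
(array([645.2, -61.7]), 46.0, 532, array([ 0.6441, -0.0604,  0.151 ]))
travel [0.0005, -0.0015, 0.1034] turn [0.0014, 0.0004, 0.0018]
```

View pics/side2.png

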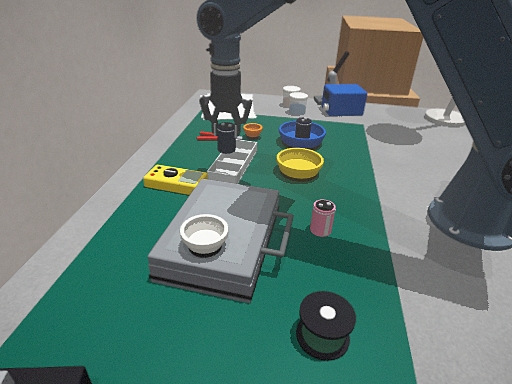

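The side view shows the cap held upright at (227,137) above the near tray compartment. I'll lower it.

Call:
apply_moves --claw '[-1, -1, -1, -1, -1]' --travel '[[0, -0.001, 0.03], [0, -0.001, 0.06], [0, -0.001, 0.085], [0, -0.001, 0.095], [0, -0.001, 0.1]]' --turn '[[0, 0, 0], [0, 0, 0], [0, 0, 0], [0, 0, 0], [0, 0, 0]]'

```text
t: 5.23
tcp_pos: [0.6434, -0.0709, 0.0472]
tool_rot: [0.705, 0.709, -0.0, -0.0]
force: [-0.2, -0.5, -2.3]
finger_gap: 0.572
gripper_force: 62.5
```

Call:
apply_moves --claw '[-1, -1, -1, -1]' --travel '[[0, 0, 0], [0, 0, 0.002], [0, 0, 0.002], [0, 0, 0.002]]' --turn '[[0, 0, 0], [0, 0, 0], [0, 0, 0], [0, 0, 0]]'

```text
t: 5.57
tcp_pos: [0.6443, -0.0711, 0.047]
tool_rot: [0.705, 0.709, 0.001, 0.001]
force: [0.1, -0.3, -1.6]
finger_gap: 0.569
gripper_force: 62.5
```

Call:
apply_moves --claw '[0.4, 1, 1, 1, 1]' --travel '[[0, 0, 0], [0, 0, 0], [0, 0, 0], [0, 0, 0], [0, 0, 0]]' --turn '[[0, 0, 0], [0, 0, 0], [0, 0, 0], [0, 0, 0], [0, 0, 0]]'

```text
t: 5.98
tcp_pos: [0.6436, -0.071, 0.046]
tool_rot: [0.705, 0.709, 0.0, 0.0]
force: [-0.7, -0.0, 0.4]
finger_gap: 1.0
gripper_force: 0.0
```

Call:
apply_moves --claw '[1, 1, 1, 1, 1]' --travel '[[0, 0, -0.03], [0, 0, -0.08], [0, 0, -0.13], [0, 0, -0.17], [0, 0, -0.19]]' --turn '[[0, 0, 0], [0, 0, 0], [0, 0, 0], [0, 0, 0], [0, 0, 0]]'

```text
t: 6.4
tcp_pos: [0.6457, -0.0715, 0.2029]
tool_rot: [0.705, 0.709, 0.002, 0.004]
force: [0.4, 0.7, 0.6]
finger_gap: 0.998
gripper_force: 0.0
```

```bash
python3 - <<'E'
from h import *
s=snap('side');P=cloud(s)
print('cap2',circ(P,.065,.09,.645,-.075,.045)); print('cap1',circ(P,.08,.105,.4465,-.35,.045))
plan([.4465,-.349,.2])
E
```

```text
cap2 (array([644. , -73.6]), 26.2, 173, array([ 0.6426, -0.0664,  0.0752]))
cap1 (array([ 449. , -348.1]), 26.8, 96, array([ 0.4473, -0.342 ,  0.087 ]))
travel [-0.1726, -0.1263, 0.0022] turn [0.0018, 0.0005, 0.0009]
travel [-0.1729, -0.1258, 0.0027] turn [0.0018, 0.0005, 0.0009]
```

Call:
apply_moves --claw '[1, 1, 1, 1, 1]' --travel '[[-0.03, -0.02, 0], [-0.07, -0.05, 0], [-0.11, -0.08, 0], [-0.15, -0.11, 0], [-0.173, -0.126, 0.002]]' --turn '[[0, 0, 0], [0, 0, 0], [0, 0, 0], [0, 0, 0], [0, 0, 0]]'

```text
t: 6.87
tcp_pos: [0.5407, -0.2122, 0.1957]
tool_rot: [0.706, 0.708, -0.001, -0.001]
force: [0.5, -0.5, -0.5]
finger_gap: 1.001
gripper_force: 0.0
```

Call:
apply_moves --claw '[1, 1, 1, 1, 1]' --travel '[[-0.04, -0.03, 0], [-0.08, -0.06, 0], [-0.12, -0.09, 0], [-0.16, -0.115, 0], [-0.173, -0.126, 0.002]]' --turn '[[0, 0, 0], [0, 0, 0], [0, 0, 0], [0, 0, 0], [0, 0, 0]]'

```text
t: 7.28
tcp_pos: [0.4411, -0.3532, 0.1943]
tool_rot: [0.707, 0.708, -0.001, 0.001]
force: [0.0, 0.2, -0.5]
finger_gap: 0.999
gripper_force: 0.0
```

Call:
apply_moves --claw '[1, 1, 1, 1]' --travel '[[0, 0, 0], [0, 0, 0], [0, 0, 0], [0, 0, 0]]' --turn '[[0, 0, 0], [0, 0, 0], [0, 0, 0], [0, 0, 0]]'

```text
t: 7.62
tcp_pos: [0.444, -0.3472, 0.1943]
tool_rot: [0.705, 0.71, 0.0, -0.0]
force: [0.3, 0.2, 0.1]
finger_gap: 0.997
gripper_force: 0.0
```

```bash
python3 - <<'E'
from h import *
s=snap('side');P=cloud(s)
print('cap1',circ(P,.08,.105,.4465,-.35,.045)); print(manip.sense()['tcp_pos'])
plan([.447,-.349,.056])
E
```

```text
cap1 (array([ 447.2, -348.4]), 27.2, 99, array([ 0.4472, -0.3419,  0.0867]))
[ 0.44412992 -0.34726862  0.19441152]
travel [-0.0023, 0.0036, 0.173] turn [-0.0, -0.0002, 0.0024]
```

Call:
apply_moves --claw '[1, 1, 1, 1, 1]' --travel '[[-0.002, 0.0035, 0.04], [-0.002, 0.0035, 0.09], [-0.002, 0.0035, 0.135], [-0.002, 0.0035, 0.165], [-0.002, 0.0035, 0.172]]' --turn '[[0, 0, 0], [0, 0, 0], [0, 0, 0], [0, 0, 0], [0, 0, 0]]'

```text
t: 8.08
tcp_pos: [0.4448, -0.3469, 0.0529]
tool_rot: [0.705, 0.71, 0.0, -0.004]
force: [0.3, 0.2, -0.0]
finger_gap: 0.999
gripper_force: 0.0
```

Call:
apply_moves --claw '[1, -1, -1, -1, -1]' --travel '[[0, 0, 0], [0, 0, 0], [0, 0, 0], [0, 0, 0], [0, 0, 0]]' --turn '[[0, 0, 0], [0, 0, 0], [0, 0, 0], [0, 0, 0], [0, 0, 0]]'

```text
t: 8.5
tcp_pos: [0.4473, -0.3514, 0.0592]
tool_rot: [0.705, 0.709, -0.0, 0.002]
force: [1.0, 2.0, 5.3]
finger_gap: 0.563
gripper_force: 61.4
```

Call:
apply_moves --claw '[-1, -1, -1, -1, -1]' --travel '[[0, 0, 0], [0, 0, 0], [0, 0, 0], [0, 0, 0], [0, 0, 0]]' --turn '[[0, 0, 0], [0, 0, 0], [0, 0, 0], [0, 0, 0], [0, 0, 0]]'

```text
t: 8.92
tcp_pos: [0.4473, -0.3515, 0.0592]
tool_rot: [0.705, 0.709, -0.0, 0.002]
force: [1.1, 1.9, 6.9]
finger_gap: 0.569
gripper_force: 61.4
```

Call:
apply_moves --claw '[-1, -1, -1, -1, -1]' --travel '[[0, 0, -0.02], [0, 0, -0.06], [0, 0, -0.11], [0, 0, -0.15], [0, 0, -0.174]]' --turn '[[0, 0, 0], [0, 0, 0], [0, 0, 0], [0, 0, 0], [0, 0, 0]]'

```text
t: 9.33
tcp_pos: [0.4472, -0.3517, 0.2007]
tool_rot: [0.705, 0.709, -0.0, 0.003]
force: [0.9, -1.5, -1.5]
finger_gap: 0.565
gripper_force: 62.4
```

Call:
apply_moves --claw '[-1, -1, -1, -1, -1]' --travel '[[0.01, 0.016, 0], [0.03, 0.045, 0], [0.05, 0.074, 0], [0.07, 0.1, 0], [0.079, 0.116, 0]]' --turn '[[0, 0, 0], [0, 0, 0], [0, 0, 0], [0, 0, 0], [0, 0, 0]]'

```text
t: 9.75
tcp_pos: [0.5401, -0.2847, 0.1969]
tool_rot: [0.705, 0.71, 0.001, 0.0]
force: [0.2, -0.5, -1.1]
finger_gap: 0.568
gripper_force: 62.5
```

Call:
apply_moves --claw '[-1, -1, -1, -1, -1]' --travel '[[0.02, 0.03, 0], [0.045, 0.065, 0], [0.065, 0.095, 0], [0.079, 0.116, 0], [0.079, 0.116, 0]]' --turn '[[0, 0, 0], [0, 0, 0], [0, 0, 0], [0, 0, 0], [0, 0, 0]]'

```text
t: 10.17
tcp_pos: [0.6342, -0.2205, 0.1964]
tool_rot: [0.704, 0.71, 0.001, 0.001]
force: [0.2, 0.1, -0.9]
finger_gap: 0.564
gripper_force: 62.5
```

Call:
apply_moves --claw '[-1, -1, -1, -1, -1]' --travel '[[0, 0, 0.03], [0, 0, 0.07], [0, 0, 0.09], [0, 0, 0.09], [0, 0, 0.09]]' --turn '[[0, 0, 0], [0, 0, 0], [0, 0, 0], [0, 0, 0], [0, 0, 0]]'

```text
t: 10.58
tcp_pos: [0.6298, -0.2233, 0.1233]
tool_rot: [0.705, 0.709, -0.001, -0.001]
force: [0.0, 0.2, -1.4]
finger_gap: 0.566
gripper_force: 62.4
```

```bash
python3 - <<'E'
from h import *
S=manip.sense();print(S['tcp_pos'],S['finger_gap'],S['tool_rot'])
s=snap('side');save(s,'side3.png');s=snap('top');save(s,'top3.png')
plan([.633,-.2225,.047])
E
```

```text
[ 0.62984801 -0.22331642  0.12333175] 0.5660243802541304 [ 7.05403918e-01  7.08804259e-01 -5.75587872e-04 -1.22606037e-03]
travel [0.0021, 0.0013, 0.0985] turn [0.0008, 0.0005, 0.0016]
```

View pics/side3.png

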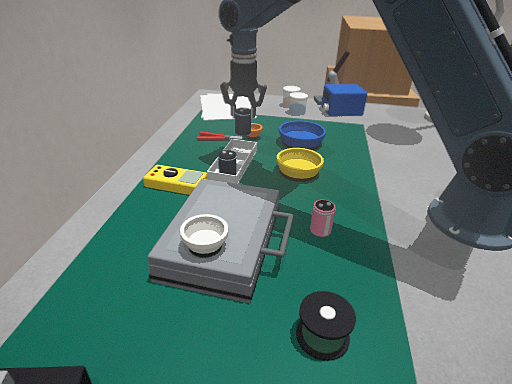

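The side view shows cap_2 in the tray at (228,161), cap_1 held at (243,120) and the blue bowl empty at (302,133). I'll lower cap_1.

Call:
apply_moves --claw '[-1, -1, -1, -1, -1]' --travel '[[0.001, 0.001, 0.03], [0.001, 0.001, 0.06], [0.001, 0.001, 0.08], [0.001, 0.001, 0.09], [0.001, 0.001, 0.093]]' --turn '[[0, 0, 0], [0, 0, 0], [0, 0, 0], [0, 0, 0], [0, 0, 0]]'

```text
t: 11.1
tcp_pos: [0.6318, -0.2225, 0.0497]
tool_rot: [0.705, 0.709, -0.0, 0.0]
force: [-0.2, 0.2, -2.0]
finger_gap: 0.569
gripper_force: 62.5
```

Call:
apply_moves --claw '[-1, -1, -1, -1]' --travel '[[0, 0, 0], [0, 0, 0.003], [0, 0, 0.003], [0, 0, 0.003]]' --turn '[[0, 0, 0], [0, 0, 0], [0, 0, 0], [0, 0, 0]]'

```text
t: 11.43
tcp_pos: [0.6325, -0.2226, 0.0485]
tool_rot: [0.705, 0.709, 0.0, 0.001]
force: [0.3, 0.0, -2.1]
finger_gap: 0.567
gripper_force: 62.5
```

Call:
apply_moves --claw '[0.4, 1, 1, 1, 1]' --travel '[[0, 0, 0], [0, 0, 0], [0, 0, 0], [0, 0, 0], [0, 0, 0]]' --turn '[[0, 0, 0], [0, 0, 0], [0, 0, 0], [0, 0, 0], [0, 0, 0]]'

```text
t: 11.85
tcp_pos: [0.632, -0.2222, 0.0475]
tool_rot: [0.705, 0.709, 0.0, 0.0]
force: [-0.0, 1.0, 0.0]
finger_gap: 0.997
gripper_force: 0.0
```

Call:
apply_moves --claw '[1, 1, 1, 1, 1]' --travel '[[0, 0, -0.03], [0, 0, -0.08], [0, 0, -0.12], [0, 0, -0.15], [0, 0, -0.16]]' --turn '[[0, 0, 0], [0, 0, 0], [0, 0, 0], [0, 0, 0], [0, 0, 0]]'

```text
t: 12.27
tcp_pos: [0.6343, -0.2234, 0.1804]
tool_rot: [0.705, 0.709, 0.001, 0.004]
force: [1.6, -0.4, -1.0]
finger_gap: 0.999
gripper_force: 0.0
```

```bash
python3 - <<'E'
from h import *
s=snap('side');P=cloud(s)
print('cap2',circ(P,.065,.09,.645,-.075,.045)); print('cap1',circ(P,.065,.09,.633,-.2225,.045))
s=snap('top');P=cloud(s)
print('blue',circ(P,.038,.06,.45,-.357,.11)); print('yel',circ(P,.036,.06,.4446,-.149,.095)); print('white',circ(P,.098,.13,.598,.294,.07)); print('or',circ(P,.03,.06,.621,-.3576,.05))
plan([.510,-.149,.12])
E
```

```text
cap2 (array([642.8, -73.1]), 26.7, 177, array([ 0.6427, -0.066 ,  0.0749]))
cap1 (array([ 632. , -217.5]), 25.9, 130, array([ 0.6309, -0.2113,  0.0746]))
blue (array([ 451.5, -375.3]), 76.5, 204, array([ 0.4564, -0.4112,  0.0481]))
yel None
white (array([598.1, 294.6]), 45.8, 257, array([0.5982, 0.2961, 0.1119]))
or (array([ 607.9, -383.9]), 12.5, 10, array([ 0.6075, -0.3856,  0.0408]))
travel [0.0932, -0.1534, 0.071] turn [0.0012, 0.0007, 0.0017]
```

```bash
cat >> h.py <<'E'
def bowls():
    s=snap('side');P=cloud(s);h=cv2.cvtColor(s['pixels'],cv2.COLOR_RGB2HSV)
    for n,lo,hi,zl,zh in [('blue',100,125,.036,.062),('yel',22,35,.036,.075),('or',8,18,.03,.09)]:
        m=((h[...,0]>=lo)&(h[...,0]<=hi)&(h[...,1]>120)&(P[...,2]>zl)&(P[...,2]<zh)&(P[...,0]>.3)&(P[...,0]<.68)&(P[...,1]<.05)&(P[...,1]>-.55))
        q=P[m]
        if len(q)>8: print(n,np.round(cv2.minEnclosingCircle((q[:,:2]*1000).astype(np.float32)),1) if 0 else cv2.minEnclosingCircle((q[:,:2]*1000).astype(np.float32)),len(q),'ztop',np.percentile(q[:,2],95).round(4))
E
python3 -c "
from h import *
bowls()"
```

```text
blue ((448.06195068359375, -353.9261169433594), 81.57744598388672) 281 ztop 0.0514
yel ((444.9877014160156, -147.89427185058594), 70.70069122314453) 450 ztop 0.0495
or ((624.107421875, -357.45660400390625), 37.34611129760742) 126 ztop 0.0436
```

Call:
apply_moves --claw '[-0.1, -0.1, -0.1, -0.1, -0.1]' --travel '[[0.02, -0.03, 0], [0.045, -0.07, 0], [0.07, -0.11, 0], [0.085, -0.14, 0.03], [0.093, -0.153, 0.07]]' --turn '[[0, 0, 0], [0, 0, 0], [0, 0, 0], [0, 0, 0], [0, 0, 0]]'

```text
t: 12.83
tcp_pos: [0.505, -0.1459, 0.1188]
tool_rot: [0.705, 0.709, -0.0, -0.002]
force: [0.3, 0.6, -0.4]
finger_gap: 0.448
gripper_force: 0.0
```

Call:
apply_moves --claw '[-0.1, -0.1, -0.1, -0.1, -0.1]' --travel '[[0, 0, 0], [0, 0, 0], [0, 0, 0], [0, 0, 0], [0, 0, 0]]' --turn '[[0, 0, 0], [0, 0, 0], [0, 0, 0], [0, 0, 0], [0, 0, 0]]'

```text
t: 13.25
tcp_pos: [0.5111, -0.1497, 0.1203]
tool_rot: [0.705, 0.709, 0.001, 0.002]
force: [0.2, 0.2, -0.3]
finger_gap: 0.451
gripper_force: 0.0
```

```bash
python3 -c "
from h import *
print(manip.sense()['tcp_pos'],manip.sense()['finger_gap']);bowls();plan([.510,-.1485,.036])"
```

```text
[ 0.51107031 -0.14969521  0.12030625] 0.4510603147011775
blue ((450.168701171875, -355.21978759765625), 80.78675842285156) 334 ztop 0.0515
yel ((444.6822814941406, -147.97299194335938), 70.43515014648438) 456 ztop 0.0493
or ((620.6878662109375, -356.0279541015625), 35.06697082519531) 127 ztop 0.0435
travel [0.0014, -0.0012, 0.1053] turn [0.0009, 0.0005, 0.0016]
```

Call:
apply_moves --claw '[-0.1, -0.1, -0.1, -0.1, -0.1]' --travel '[[0.001, -0.001, 0.03], [0.001, -0.001, 0.065], [0.001, -0.001, 0.09], [0.001, -0.001, 0.102], [0.001, -0.001, 0.106]]' --turn '[[0, 0, 0], [0, 0, 0], [0, 0, 0], [0, 0, 0], [0, 0, 0]]'

```text
t: 13.72
tcp_pos: [0.508, -0.1476, 0.0334]
tool_rot: [0.705, 0.709, -0.0, -0.001]
force: [-0.1, 0.1, 0.4]
finger_gap: 0.445
gripper_force: 0.0
```

Call:
apply_moves --claw '[-0.1, -0.1, -1, -1, -1]' --travel '[[0, 0, 0], [0, 0, 0], [0, 0, 0], [0, 0, 0], [0, 0, 0]]' --turn '[[0, 0, 0], [0, 0, 0], [0, 0, 0], [0, 0, 0], [0, 0, 0]]'

```text
t: 14.13
tcp_pos: [0.5089, -0.1479, 0.0356]
tool_rot: [0.705, 0.709, 0.0, 0.001]
force: [-0.4, -0.4, 4.1]
finger_gap: 0.068
gripper_force: 56.7
```

Call:
apply_moves --claw '[-1, -1, -1, -1, -1]' --travel '[[0, 0, 0], [0, 0, 0], [0, 0, 0], [0, 0, 0], [0, 0, 0]]' --turn '[[0, 0, 0], [0, 0, 0], [0, 0, 0], [0, 0, 0], [0, 0, 0]]'

```text
t: 14.55
tcp_pos: [0.5089, -0.1479, 0.0356]
tool_rot: [0.705, 0.709, 0.0, 0.001]
force: [-0.3, -0.2, 5.9]
finger_gap: 0.07
gripper_force: 56.6
```

Call:
apply_moves --claw '[-1, -1, -1, -1, -1]' --travel '[[0, 0, -0.01], [0, 0, -0.04], [0, 0, -0.075], [0, 0, -0.1], [0, 0, -0.106]]' --turn '[[0, 0, 0], [0, 0, 0], [0, 0, 0], [0, 0, 0], [0, 0, 0]]'

```text
t: 14.97
tcp_pos: [0.51, -0.1485, 0.1227]
tool_rot: [0.705, 0.709, 0.001, 0.003]
force: [-0.1, -0.1, -0.8]
finger_gap: 0.066
gripper_force: 56.4
```

Call:
apply_moves --claw '[-1, -1, -1]' --travel '[[0, 0, 0], [0, 0, 0], [0, 0, 0]]' --turn '[[0, 0, 0], [0, 0, 0], [0, 0, 0]]'

```text
t: 15.22
tcp_pos: [0.5073, -0.1472, 0.1182]
tool_rot: [0.705, 0.709, -0.0, -0.001]
force: [0.2, -0.7, -1.3]
finger_gap: 0.065
gripper_force: 56.5
```

```bash
python3 - <<'E'
from h import *
s=snap('side');P=cloud(s);S=manip.sense();print(S['tcp_pos'],S['finger_gap'],S['gripper_force'])
h=cv2.cvtColor(s['pixels'],cv2.COLOR_RGB2HSV)
m=(h[...,0]>=22)&(h[...,0]<=35)&(h[...,1]>120)&(P[...,2]>.07)&(P[...,1]<.05)&(P[...,0]<.56)
m=cv2.erode(m.astype(np.uint8),np.ones((2,2)))>0
q=P[m];print(q.min(0),q.max(0),len(q))
cv2.imwrite('pics/crop4.png',cv2.resize(s['pixels'][60:200,180:360,::-1],None,fx=4,fy=4))
bowls()
E
```

```text
[ 0.5072353  -0.1471469   0.11796426] 0.06601169135291363 56.47651683828826
[ 0.37561312 -0.21507438  0.09191689] [ 0.50520988 -0.08006149  0.1323269 ] 1015
blue ((451.4222412109375, -376.69921875), 75.64051818847656) 49 ztop 0.0517
or ((619.6836547851562, -357.47711181640625), 35.81794357299805) 125 ztop 0.0432
```

View pics/crop4.png

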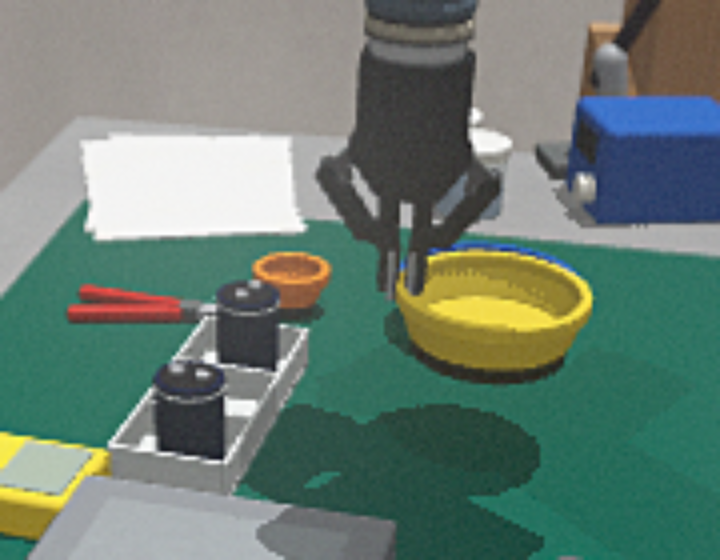

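The crop shows the yellow bowl held level at (495,310) and both capacitors upright in separate compartments at (190,410) and (248,325).

Call:
apply_moves --claw '[-1, -1, -1, -1, -1]' --travel '[[-0.02, 0, -0.01], [-0.05, 0.002, -0.01], [-0.08, 0.003, -0.01], [-0.11, 0.004, -0.01], [-0.13, 0.005, -0.01]]' --turn '[[0, 0, 0], [0, 0, 0], [0, 0, 0], [0, 0, 0], [0, 0, 0]]'

```text
t: 15.73
tcp_pos: [0.5127, -0.2536, 0.1263]
tool_rot: [0.706, 0.709, -0.0, -0.0]
force: [0.1, 0.1, -0.7]
finger_gap: 0.063
gripper_force: 56.5
```

```bash
python3 - <<'E'
from h import *
s=snap('top');P=cloud(s);h=cv2.cvtColor(s['pixels'],cv2.COLOR_RGB2HSV)
m=(h[...,0]>=100)&(h[...,0]<=125)&(h[...,1]>120)&(P[...,2]>.04)&(P[...,2]<.06)&(P[...,1]>-.55)&(P[...,0]>.3)&(P[...,0]<.6)
q=P[m];from scipy.optimize import least_squares
print(len(q),least_squares(lambda c:np.hypot(q[:,0]-c[0],q[:,1]-c[1])-.076,[.45,-.355],loss='soft_l1',f_scale=.004).x,cv2.minEnclosingCircle((q[:,:2]*1000).astype(np.float32)))
bowls();print(manip.sense()['tcp_pos'])
E
```

```text
49 [ 0.45323765 -0.3565775 ] ((447.3974914550781, -427.1789245605469), 25.6943302154541)
blue ((449.849609375, -353.7602233886719), 80.39620971679688) 230 ztop 0.0514
or ((538.865966796875, -297.29833984375), 131.412353515625) 126 ztop 0.0437
[ 0.51314325 -0.25436764  0.12652857]
```

Call:
apply_moves --claw '[-1, -1, -1, -1, -1]' --travel '[[-0.03, 0, 0], [-0.07, 0.002, 0], [-0.1, 0.003, 0], [-0.12, 0.004, 0], [-0.126, 0.004, 0]]' --turn '[[0, 0, 0], [0, 0, 0], [0, 0, 0], [0, 0, 0], [0, 0, 0]]'

```text
t: 16.25
tcp_pos: [0.5166, -0.354, 0.1267]
tool_rot: [0.706, 0.708, -0.0, 0.0]
force: [-0.9, 0.4, -1.4]
finger_gap: 0.068
gripper_force: 57.7
```

Call:
apply_moves --claw '[-1, -1, -1, -1]' --travel '[[0, 0, 0], [0, 0, 0], [0, 0, 0], [0, 0, 0]]' --turn '[[0, 0, 0], [0, 0, 0], [0, 0, 0], [0, 0, 0]]'

```text
t: 16.58
tcp_pos: [0.5163, -0.3505, 0.1271]
tool_rot: [0.705, 0.71, 0.0, -0.001]
force: [0.1, 0.3, -0.8]
finger_gap: 0.061
gripper_force: 57.7
```

```bash
python3 - <<'E'
from h import *
bowls();print(manip.sense()['tcp_pos']);plan([.515,-.355,.055])
s=snap('side');P=cloud(s);h=cv2.cvtColor(s['pixels'],cv2.COLOR_RGB2HSV)
m=(h[...,0]>=22)&(h[...,0]<=35)&(h[...,1]>120)&(P[...,2]>.07)&(P[...,1]<.05)&(P[...,0]<.56)
m=cv2.erode(m.astype(np.uint8),np.ones((2,2)))>0
q=P[m];q2=q[q[:,2]>.125];print(q.max(0),cv2.minEnclosingCircle((q2[:,:2]*1000).astype(np.float32)))
E
```

```text
blue ((449.97314453125, -353.54248046875), 80.66502380371094) 332 ztop 0.0512
or ((622.5770263671875, -354.6949462890625), 35.88284683227539) 129 ztop 0.0434
[ 0.51647726 -0.35081943  0.12727305]
travel [-0.0053, -0.0018, 0.0903] turn [-0.0002, -0.0003, 0.0021]
[ 0.51176815 -0.28298414  0.14095973] ((451.0593566894531, -351.21783447265625), 70.04951477050781)
```

Call:
apply_moves --claw '[-1, -1, -1, -1, -1]' --travel '[[-0.004, -0.001, 0.03], [-0.004, -0.001, 0.06], [-0.004, -0.001, 0.08], [-0.004, -0.001, 0.088], [-0.004, -0.001, 0.09]]' --turn '[[0, 0, 0], [0, 0, 0], [0, 0, 0], [0, 0, 0], [0, 0, 0]]'

```text
t: 17.1
tcp_pos: [0.515, -0.3544, 0.0539]
tool_rot: [0.705, 0.709, 0.0, -0.002]
force: [0.2, 1.4, -1.2]
finger_gap: 0.06
gripper_force: 57.8
```

Call:
apply_moves --claw '[-1, -1, -1, -1]' --travel '[[0, 0, 0], [0, 0, 0.002], [0, 0, 0.003], [0, 0, 0.003]]' --turn '[[0, 0, 0], [0, 0, 0], [0, 0, 0], [0, 0, 0]]'

```text
t: 17.43
tcp_pos: [0.5162, -0.356, 0.0538]
tool_rot: [0.705, 0.709, -0.0, 0.001]
force: [-0.4, 0.6, -0.9]
finger_gap: 0.062
gripper_force: 57.8
```

Call:
apply_moves --claw '[-0.7, -0.6, -0.5, -0.4, -0.4]' --travel '[[0, 0, 0], [0, 0, 0], [0, 0, 0], [0, 0, 0], [0, 0, 0]]' --turn '[[0, 0, 0], [0, 0, 0], [0, 0, 0], [0, 0, 0], [0, 0, 0]]'

```text
t: 17.85
tcp_pos: [0.5158, -0.3557, 0.0531]
tool_rot: [0.705, 0.709, -0.0, 0.0]
force: [-1.3, 0.4, -0.6]
finger_gap: 0.302
gripper_force: 0.0
```

Call:
apply_moves --claw '[-0.4, -0.4, -0.4, -0.4, -0.4]' --travel '[[0, 0, -0.03], [0, 0, -0.08], [0, 0, -0.13], [0, 0, -0.18], [0, 0, -0.2]]' --turn '[[0, 0, 0], [0, 0, 0], [0, 0, 0], [0, 0, 0], [0, 0, 0]]'

```text
t: 18.27
tcp_pos: [0.5179, -0.3576, 0.2191]
tool_rot: [0.705, 0.709, 0.0, 0.005]
force: [1.3, -0.6, -0.1]
finger_gap: 0.299
gripper_force: 0.0
```

Call:
apply_moves --claw '[-0.1, -0.1, -0.1, -0.1, -0.1]' --travel '[[0.03, 0, 0], [0.08, 0.005, 0], [0.13, 0.01, 0], [0.18, 0.015, 0], [0.22, 0.015, 0]]' --turn '[[0, 0, 0], [0, 0, 0], [0, 0, 0], [0, 0, 0], [0, 0, 0]]'

```text
t: 18.68
tcp_pos: [0.5267, -0.1769, 0.213]
tool_rot: [0.705, 0.709, 0.0, -0.0]
force: [0.7, 0.3, 0.5]
finger_gap: 0.447
gripper_force: 0.0
```

```bash
python3 - <<'E'
from h import *
bowls();print(manip.sense()['tcp_pos']);plan([.557,.295,.21])
s=snap('top');P=cloud(s);print('yel',circ(P,.052,.075,.45,-.354,.1),'white',circ(P,.098,.13,.598,.294,.07))
cv2.imwrite('pics/crop5.png',cv2.resize(s['pixels'][150:290,280:430,::-1],None,fx=4,fy=4))
E
```

```text
blue ((449.443359375, -353.7125549316406), 81.60933685302734) 191 ztop 0.0514
yel ((450.9960021972656, -355.9085998535156), 70.44155883789062) 527 ztop 0.0643
or ((621.3301391601562, -355.9259338378906), 35.25349807739258) 128 ztop 0.0435
[ 0.52491407 -0.17080924  0.2127154 ]
travel [0.194, 0.0151, 0.0023] turn [-0.0003, -0.0007, 0.0009]
travel [0.194, 0.0145, 0.0019] turn [-0.0003, -0.0007, 0.0009]
travel [0.194, 0.0139, 0.0015] turn [-0.0003, -0.0007, 0.0009]
yel (array([ 447.8, -357.6]), 77.7, 289, array([ 0.4378, -0.3808,  0.0609])) white (array([598.2, 295.4]), 45.7, 262, array([0.5982, 0.2965, 0.1119]))
```

View pics/crop5.png

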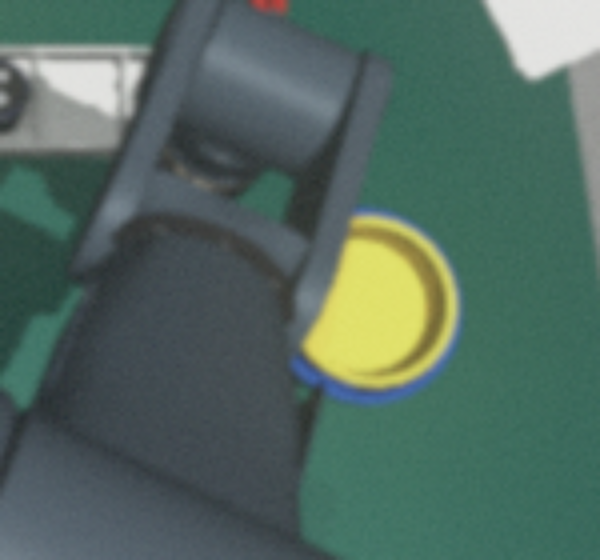

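The crop shows the yellow bowl seated in the blue one, centred near (380,300). Next is the white bowl.

Call:
apply_moves --claw '[-0.1, -0.1, -0.1, -0.1, -0.1]' --travel '[[0.04, 0.003, 0], [0.08, 0.006, 0], [0.12, 0.009, 0], [0.16, 0.012, 0], [0.194, 0.0145, 0]]' --turn '[[0, 0, 0], [0, 0, 0], [0, 0, 0], [0, 0, 0], [0, 0, 0]]'

```text
t: 19.2
tcp_pos: [0.5376, -0.0231, 0.213]
tool_rot: [0.705, 0.709, 0.0, 0.0]
force: [0.3, -0.2, -0.4]
finger_gap: 0.453
gripper_force: 0.0
```

Call:
apply_moves --claw '[-0.1, -0.1, -0.1, -0.1, -0.1]' --travel '[[0.04, 0.003, 0], [0.08, 0.006, 0], [0.12, 0.009, 0], [0.16, 0.012, 0], [0.194, 0.0145, 0]]' --turn '[[0, 0, 0], [0, 0, 0], [0, 0, 0], [0, 0, 0], [0, 0, 0]]'

```text
t: 19.62
tcp_pos: [0.5487, 0.1324, 0.213]
tool_rot: [0.705, 0.709, 0.0, 0.0]
force: [0.5, 0.5, -0.2]
finger_gap: 0.452
gripper_force: 0.0
```

Call:
apply_moves --claw '[-0.1, -0.1, -0.1, -0.1, -0.1]' --travel '[[0.04, 0.003, 0], [0.08, 0.006, 0], [0.12, 0.009, 0], [0.16, 0.012, 0.02], [0.184, 0.0145, 0.04]]' --turn '[[0, 0, 0], [0, 0, 0], [0, 0, 0], [0, 0, 0], [0, 0, 0]]'

```text
t: 20.03
tcp_pos: [0.5606, 0.2812, 0.1818]
tool_rot: [0.705, 0.71, 0.002, 0.001]
force: [0.0, -0.2, 0.6]
finger_gap: 0.447
gripper_force: 0.0
```

Call:
apply_moves --claw '[-0.1, -0.1, -0.1, -0.1]' --travel '[[0, 0, 0], [0, 0, 0], [0, 0, 0], [0, 0, 0]]' --turn '[[0, 0, 0], [0, 0, 0], [0, 0, 0], [0, 0, 0]]'

```text
t: 20.37
tcp_pos: [0.5599, 0.2769, 0.1817]
tool_rot: [0.706, 0.708, 0.0, 0.0]
force: [0.5, 0.5, -0.7]
finger_gap: 0.452
gripper_force: 0.0
```

```bash
python3 - <<'E'
from h import *
bowls();print(manip.sense()['tcp_pos']);plan([.557,.295,.102])
s=snap('side');P=cloud(s);print('white',circ(P,.098,.118,.598,.294,.07))
E
```

```text
blue ((450.3990478515625, -353.70733642578125), 80.70658874511719) 202 ztop 0.051
yel ((507.8907470703125, -365.7388916015625), 125.21688079833984) 536 ztop 0.0641
or ((619.7514038085938, -354.9933776855469), 34.9282341003418) 99 ztop 0.0429
[0.55995206 0.27686932 0.18184859]
travel [0.0227, -0.0038, 0.0998] turn [0.0005, 0.0, 0.0011]
white (array([598.8, 297.5]), 46.1, 851, array([0.5981, 0.2985, 0.1102]))
```

Call:
apply_moves --claw '[-0.1, -0.1, -0.1, -0.1, -0.1]' --travel '[[0.023, -0.003, 0.02], [0.023, -0.0035, 0.05], [0.023, -0.0035, 0.08], [0.023, -0.0035, 0.094], [0.023, -0.0035, 0.099]]' --turn '[[0, 0, 0], [0, 0, 0], [0, 0, 0], [0, 0, 0], [0, 0, 0]]'

```text
t: 20.88
tcp_pos: [0.5552, 0.2954, 0.1]
tool_rot: [0.706, 0.709, -0.002, -0.001]
force: [-0.1, 0.0, 0.1]
finger_gap: 0.452
gripper_force: 0.0
```

Call:
apply_moves --claw '[-0.1, -0.1, -1, -1, -1]' --travel '[[0, 0, 0], [0, 0, 0], [0, 0, 0], [0, 0, 0], [0, 0, 0]]' --turn '[[0, 0, 0], [0, 0, 0], [0, 0, 0], [0, 0, 0], [0, 0, 0]]'

```text
t: 21.3
tcp_pos: [0.5571, 0.2969, 0.1031]
tool_rot: [0.705, 0.709, 0.001, 0.001]
force: [-0.2, 0.6, 3.7]
finger_gap: 0.057
gripper_force: 61.8
```

Call:
apply_moves --claw '[-1, -1, -1, -1, -1]' --travel '[[0, 0, 0], [0, 0, 0], [0, 0, 0], [0, 0, 0], [0, 0, 0]]' --turn '[[0, 0, 0], [0, 0, 0], [0, 0, 0], [0, 0, 0], [0, 0, 0]]'

```text
t: 21.72
tcp_pos: [0.5571, 0.2969, 0.1031]
tool_rot: [0.705, 0.709, 0.001, 0.001]
force: [0.6, -1.2, 6.0]
finger_gap: 0.059
gripper_force: 62.2
```

Call:
apply_moves --claw '[-1, -1, -1, -1, -1]' --travel '[[0, 0, -0.01], [0, 0, -0.04], [0, 0, -0.07], [0, 0, -0.095], [0, 0, -0.1]]' --turn '[[0, 0, 0], [0, 0, 0], [0, 0, 0], [0, 0, 0], [0, 0, 0]]'

```text
t: 22.13
tcp_pos: [0.5581, 0.2974, 0.1856]
tool_rot: [0.705, 0.709, 0.003, 0.001]
force: [0.4, 0.6, -0.1]
finger_gap: 0.062
gripper_force: 61.3
```

Call:
apply_moves --claw '[-1, -1, -1]' --travel '[[0, 0, 0], [0, 0, 0], [0, 0, 0]]' --turn '[[0, 0, 0], [0, 0, 0], [0, 0, 0]]'

```text
t: 22.38
tcp_pos: [0.555, 0.2962, 0.18]
tool_rot: [0.705, 0.709, -0.002, -0.001]
force: [0.4, 0.5, -2.4]
finger_gap: 0.063
gripper_force: 61.3
```

```bash
python3 - <<'E'
from h import *
S=manip.sense();p=S['tcp_pos'];print(p,S['finger_gap'],S['gripper_force'])
s=snap('side');P=cloud(s);print('white',circ(P,.178,.21,p[0]+.041,p[1],.07),circ(P,.14,.165,p[0]+.041,p[1],.07))
plan([.41,-.355,.17])
E
```

```text
[0.55495834 0.29623803 0.180001  ] 0.06344887242738564 61.30140903987922
white (array([589.3, 298.6]), 50.6, 951, array([0.5896, 0.3064, 0.1901])) (array([595.4, 298.9]), 35.1, 450, array([0.5952, 0.3001, 0.1592]))
travel [-0.2033, -0.0464, 0.0035] turn [-0.0003, 0.0001, 0.0004]
travel [-0.2033, -0.0461, 0.0034] turn [-0.0003, 0.0001, 0.0004]
travel [-0.2034, -0.0459, 0.0033] turn [-0.0003, 0.0001, 0.0004]
travel [-0.2034, -0.0456, 0.0032] turn [-0.0003, 0.0001, 0.0004]
```

Call:
apply_moves --claw '[-1, -1, -1, -1, -1]' --travel '[[-0.03, -0.006, 0], [-0.07, -0.015, 0], [-0.12, -0.026, 0], [-0.165, -0.037, 0], [-0.203, -0.046, 0]]' --turn '[[0, 0, 0], [0, 0, 0], [0, 0, 0], [0, 0, 0], [0, 0, 0]]'

```text
t: 22.85
tcp_pos: [0.5185, 0.1321, 0.1803]
tool_rot: [0.705, 0.709, -0.001, -0.001]
force: [-0.2, -0.3, -1.5]
finger_gap: 0.062
gripper_force: 61.3
```

Call:
apply_moves --claw '[-1, -1, -1, -1, -1]' --travel '[[-0.04, -0.009, 0], [-0.08, -0.018, 0], [-0.12, -0.027, 0], [-0.165, -0.037, 0], [-0.203, -0.046, 0]]' --turn '[[0, 0, 0], [0, 0, 0], [0, 0, 0], [0, 0, 0], [0, 0, 0]]'

```text
t: 23.27
tcp_pos: [0.4831, -0.0303, 0.1807]
tool_rot: [0.705, 0.709, -0.001, -0.001]
force: [-0.4, -0.1, -0.5]
finger_gap: 0.064
gripper_force: 61.3
```

Call:
apply_moves --claw '[-1, -1, -1, -1, -1]' --travel '[[-0.04, -0.009, 0], [-0.08, -0.018, 0], [-0.12, -0.027, 0], [-0.165, -0.037, 0], [-0.203, -0.046, 0]]' --turn '[[0, 0, 0], [0, 0, 0], [0, 0, 0], [0, 0, 0], [0, 0, 0]]'

```text
t: 23.68
tcp_pos: [0.4474, -0.193, 0.1807]
tool_rot: [0.705, 0.709, -0.0, -0.001]
force: [0.8, -0.0, -0.1]
finger_gap: 0.06
gripper_force: 61.3
```

Call:
apply_moves --claw '[-1, -1, -1, -1, -1]' --travel '[[-0.04, -0.009, 0], [-0.08, -0.018, 0], [-0.12, -0.027, 0], [-0.165, -0.037, 0.01], [-0.203, -0.046, 0.03]]' --turn '[[0, 0, 0], [0, 0, 0], [0, 0, 0], [0, 0, 0], [0, 0, 0]]'

```text
t: 24.1
tcp_pos: [0.4126, -0.3569, 0.158]
tool_rot: [0.705, 0.709, -0.0, 0.002]
force: [0.2, -1.1, -0.4]
finger_gap: 0.064
gripper_force: 61.3
```

Call:
apply_moves --claw '[-1, -1, -1, -1]' --travel '[[0, 0, 0], [0, 0, 0], [0, 0, 0], [0, 0, 0]]' --turn '[[0, 0, 0], [0, 0, 0], [0, 0, 0], [0, 0, 0]]'

```text
t: 24.43
tcp_pos: [0.4124, -0.3523, 0.1573]
tool_rot: [0.705, 0.709, 0.0, -0.001]
force: [-0.3, 0.6, -1.2]
finger_gap: 0.057
gripper_force: 61.3
```

```bash
python3 - <<'E'
from h import *
bowls();S=manip.sense();p=S['tcp_pos'];print(p,S['finger_gap'],S['gripper_force'])
s=snap('side');P=cloud(s);print('white',circ(P,p[2]+.004,p[2]+.015,p[0]+.041,p[1],.065),circ(P,p[2]-.035,p[2]-.02,p[0]+.041,p[1],.07))
cv2.imwrite('pics/crop6.png',cv2.resize(s['pixels'][60:200,200:360,::-1],None,fx=4,fy=4))
plan([.41,-.355,.066])
E
```

```text
blue ((449.8312683105469, -353.7683410644531), 80.43031311035156) 198 ztop 0.0514
yel ((451.2517395019531, -356.5364685058594), 70.75069427490234) 526 ztop 0.064
or ((622.3572998046875, -356.1298828125), 35.56093978881836) 127 ztop 0.0434
[ 0.41267361 -0.3522742   0.15766844] 0.06052271888594166 61.32301585399546
white (array([ 447.1, -349.1]), 50.7, 175, array([ 0.451 , -0.3429,  0.1667])) (array([ 452. , -343.6]), 31.2, 63, array([ 0.4519, -0.3264,  0.1313]))
travel [-0.0033, -0.0035, 0.1148] turn [-0.0001, -0.0001, 0.0023]
```

View pics/crop6.png

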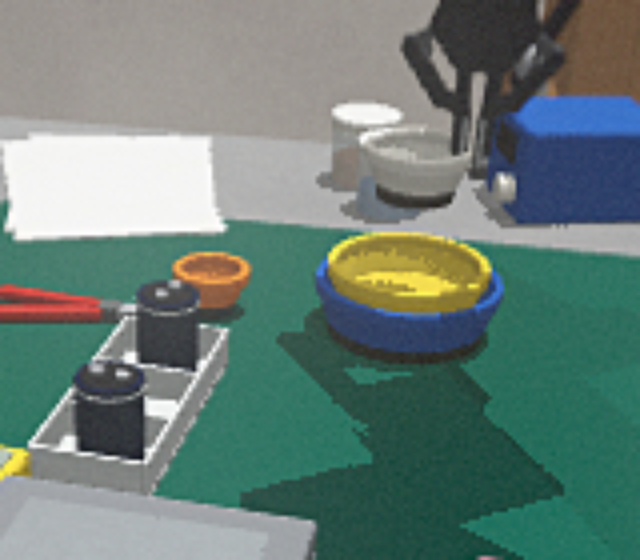

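The crop shows the white bowl held level at (415,165) above the nested yellow and blue bowls at (410,290).

Call:
apply_moves --claw '[-1, -1, -1, -1, -1]' --travel '[[-0.0035, -0.003, 0.03], [-0.0035, -0.003, 0.065], [-0.0035, -0.003, 0.09], [-0.0035, -0.003, 0.105], [-0.0035, -0.003, 0.11]]' --turn '[[0, 0, 0], [0, 0, 0], [0, 0, 0], [0, 0, 0], [0, 0, 0]]'

```text
t: 24.95
tcp_pos: [0.4098, -0.3546, 0.0682]
tool_rot: [0.705, 0.71, 0.0, -0.002]
force: [-0.4, 0.2, -0.2]
finger_gap: 0.061
gripper_force: 61.3
```

Call:
apply_moves --claw '[-1, -1, -1, -1, -1]' --travel '[[0, 0, 0], [0, 0, 0.002], [0, 0, 0.005], [0, 0, 0.005], [0, 0, 0.005]]' --turn '[[0, 0, 0], [0, 0, 0], [0, 0, 0], [0, 0, 0], [0, 0, 0]]'

```text
t: 25.37
tcp_pos: [0.4105, -0.3569, 0.0664]
tool_rot: [0.705, 0.709, -0.0, 0.001]
force: [-0.6, 0.3, -1.1]
finger_gap: 0.06
gripper_force: 61.3
```

Call:
apply_moves --claw '[-0.7, -0.6, -0.5, -0.4, -0.4]' --travel '[[0, 0, 0], [0, 0, 0], [0, 0, 0], [0, 0, 0], [0, 0, 0]]' --turn '[[0, 0, 0], [0, 0, 0], [0, 0, 0], [0, 0, 0], [0, 0, 0]]'

```text
t: 25.78
tcp_pos: [0.4102, -0.3566, 0.0658]
tool_rot: [0.705, 0.709, -0.0, 0.0]
force: [-0.3, -0.1, 0.1]
finger_gap: 0.298
gripper_force: 0.0
```

Call:
apply_moves --claw '[-0.4, -0.4, -0.4, -0.4, -0.4]' --travel '[[0, 0, -0.02], [0, 0, -0.06], [0, 0, -0.1], [0, 0, -0.13], [0, 0, -0.14]]' --turn '[[0, 0, 0], [0, 0, 0], [0, 0, 0], [0, 0, 0], [0, 0, 0]]'

```text
t: 26.2
tcp_pos: [0.4116, -0.3583, 0.1814]
tool_rot: [0.705, 0.709, -0.0, 0.004]
force: [1.3, 0.1, -0.8]
finger_gap: 0.298
gripper_force: 0.0
```

Call:
apply_moves --claw '[-0.1, -0.1, -0.1, -0.1, -0.1]' --travel '[[0, 0.04, 0], [0, 0.09, 0], [0, 0.14, 0], [0, 0.18, 0], [0, 0.2, 0]]' --turn '[[0, 0, 0], [0, 0, 0], [0, 0, 0], [0, 0, 0], [0, 0, 0]]'

```text
t: 26.62
tcp_pos: [0.5738, -0.3552, 0.1767]
tool_rot: [0.705, 0.71, 0.001, 0.001]
force: [0.1, -0.5, -0.6]
finger_gap: 0.449
gripper_force: 0.0
```

```bash
python3 - <<'E'
from h import *
bowls();S=manip.sense();p=S['tcp_pos'];print(p)
s=snap('side');P=cloud(s);print('white',circ(P,.068,.085,.451,-.355,.065))
cv2.imwrite('pics/crop7.png',cv2.resize(s['pixels'][90:170,220:360,::-1],None,fx=5,fy=5))
plan([.591,-.356,.03])
E
```

```text
blue ((450.0010986328125, -353.4693298339844), 80.45394897460938) 216 ztop 0.0513
yel ((452.5254211425781, -357.1419372558594), 70.0022964477539) 309 ztop 0.0643
or ((619.208740234375, -355.5447998046875), 34.52811050415039) 120 ztop 0.0439
[ 0.57546157 -0.35525791  0.1765413 ]
white (array([ 449.3, -355.8]), 48.7, 149, array([ 0.4502, -0.35  ,  0.0726]))
travel [-0.0014, 0.0229, 0.1828] turn [0.0002, 0.0, 0.0026]
```

View pics/crop7.png

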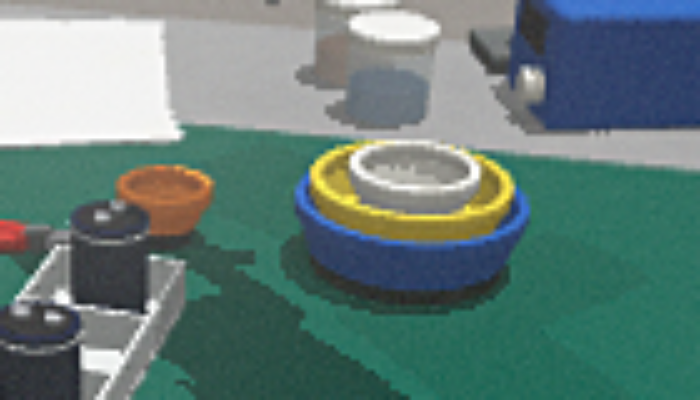

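The crop shows white in yellow in blue at (415,205) and orange still at (165,195). Next is the orange bowl.

Call:
apply_moves --claw '[-0.1, -0.1, -0.1, -0.1, -0.1]' --travel '[[-0.001, 0.015, 0.02], [-0.001, 0.018, 0.06], [-0.001, 0.018, 0.1], [-0.001, 0.018, 0.12], [-0.001, 0.018, 0.12]]' --turn '[[0, 0, 0], [0, 0, 0], [0, 0, 0], [0, 0, 0], [0, 0, 0]]'

```text
t: 27.13
tcp_pos: [0.5798, -0.3537, 0.0759]
tool_rot: [0.705, 0.709, -0.001, -0.006]
force: [-0.4, 0.9, -0.5]
finger_gap: 0.453
gripper_force: 0.0
```

Call:
apply_moves --claw '[-0.1, -0.1, -0.1, -0.1, -0.1]' --travel '[[0, 0, 0], [0, 0, 0.02], [0, 0, 0.045], [0, 0, 0.058], [0, 0, 0.062]]' --turn '[[0, 0, 0], [0, 0, 0], [0, 0, 0], [0, 0, 0], [0, 0, 0]]'

```text
t: 27.55
tcp_pos: [0.5837, -0.3563, 0.0316]
tool_rot: [0.705, 0.709, -0.0, -0.001]
force: [-0.9, -0.1, -0.8]
finger_gap: 0.449
gripper_force: 0.0
```

Call:
apply_moves --claw '[-0.1, -0.1, -1, -1, -1]' --travel '[[0, 0, 0], [0, 0, 0], [0, 0, 0], [0, 0, 0], [0, 0, 0]]' --turn '[[0, 0, 0], [0, 0, 0], [0, 0, 0], [0, 0, 0], [0, 0, 0]]'

```text
t: 27.97
tcp_pos: [0.5851, -0.3568, 0.0334]
tool_rot: [0.705, 0.709, 0.0, 0.001]
force: [-0.1, 1.0, 4.1]
finger_gap: 0.074
gripper_force: 57.3
```

Call:
apply_moves --claw '[-1, -1, -1, -1, -1]' --travel '[[0, 0, 0], [0, 0, 0], [0, 0, 0], [0, 0, 0], [0, 0, 0]]' --turn '[[0, 0, 0], [0, 0, 0], [0, 0, 0], [0, 0, 0], [0, 0, 0]]'

```text
t: 28.38
tcp_pos: [0.585, -0.3567, 0.0333]
tool_rot: [0.705, 0.709, 0.0, 0.001]
force: [-0.4, 0.4, 5.5]
finger_gap: 0.067
gripper_force: 57.6
```

Call:
apply_moves --claw '[-1, -1, -1, -1, -1]' --travel '[[0, 0, -0.01], [0, 0, -0.05], [0, 0, -0.1], [0, 0, -0.15], [0, 0, -0.16]]' --turn '[[0, 0, 0], [0, 0, 0], [0, 0, 0], [0, 0, 0], [0, 0, 0]]'

```text
t: 28.8
tcp_pos: [0.5879, -0.3592, 0.1679]
tool_rot: [0.705, 0.709, 0.0, 0.007]
force: [1.0, -0.6, -0.6]
finger_gap: 0.07
gripper_force: 57.1
```

Call:
apply_moves --claw '[-1, -1, -1]' --travel '[[0, 0, 0], [0, 0, 0], [0, 0, 0]]' --turn '[[0, 0, 0], [0, 0, 0], [0, 0, 0]]'

```text
t: 29.05
tcp_pos: [0.5832, -0.3553, 0.158]
tool_rot: [0.705, 0.709, -0.0, -0.002]
force: [0.6, 0.0, -0.6]
finger_gap: 0.065
gripper_force: 57.1
```

```bash
python3 - <<'E'
from h import *
bowls();S=manip.sense();p=S['tcp_pos'];print(p,S['finger_gap'],S['gripper_force'])
s=snap('side');P=cloud(s);print('white',circ(P,.068,.085,.451,-.355,.065),'or',circ(P,p[2]+.006,p[2]+.016,p[0]+.03,p[1],.05))
plan([.420,-.356,.15])
E
```

```text
blue ((450.5790100097656, -353.4435729980469), 80.9937515258789) 221 ztop 0.0509
yel ((452.4439697265625, -355.75848388671875), 69.33049774169922) 306 ztop 0.0643
[ 0.58309793 -0.35525808  0.15749084] 0.06862839115643188 57.07109611714259
white (array([ 447.5, -351.2]), 47.8, 156, array([ 0.4495, -0.35  ,  0.0725])) or (array([ 604.9, -350. ]), 39.4, 98, array([ 0.6089, -0.3468,  0.1677]))
travel [0.0002, -0.204, 0.0101] turn [-0.0013, -0.0011, 0.0017]
```

Call:
apply_moves --claw '[-1, -1, -1, -1, -1]' --travel '[[0, -0.03, 0], [0, -0.075, 0], [0, -0.12, 0], [0, -0.165, 0], [0, -0.202, 0]]' --turn '[[0, 0, 0], [0, 0, 0], [0, 0, 0], [0, 0, 0], [0, 0, 0]]'

```text
t: 29.57
tcp_pos: [0.4199, -0.3558, 0.1583]
tool_rot: [0.705, 0.709, 0.0, -0.003]
force: [1.1, -1.5, -0.1]
finger_gap: 0.07
gripper_force: 57.1
```

Call:
apply_moves --claw '[-1, -1, -1, -1, -1]' --travel '[[0, 0, 0.01], [0, 0, 0.03], [0, 0, 0.05], [0, 0, 0.05], [0, 0, 0.05]]' --turn '[[0, 0, 0], [0, 0, 0], [0, 0, 0], [0, 0, 0], [0, 0, 0]]'

```text
t: 29.98
tcp_pos: [0.4225, -0.3564, 0.1184]
tool_rot: [0.705, 0.709, 0.0, -0.002]
force: [0.5, -0.3, -1.5]
finger_gap: 0.068
gripper_force: 57.1
```

Call:
apply_moves --claw '[-1, -1, -1]' --travel '[[0, 0, 0], [0, 0, 0], [0, 0, 0]]' --turn '[[0, 0, 0], [0, 0, 0], [0, 0, 0]]'

```text
t: 30.23
tcp_pos: [0.4235, -0.3576, 0.1207]
tool_rot: [0.705, 0.709, -0.0, 0.001]
force: [0.2, 0.1, -0.4]
finger_gap: 0.062
gripper_force: 57.1
```

```bash
python3 - <<'E'
from h import *
bowls();S=manip.sense();p=S['tcp_pos'];print(p,S['finger_gap'],S['gripper_force'])
s=snap('side');P=cloud(s);h=cv2.cvtColor(s['pixels'],cv2.COLOR_RGB2HSV)
cv2.imwrite('pics/crop8.png',cv2.resize(s['pixels'][70:170,230:350,::-1],None,fx=5,fy=5))
print('or',circ(np.where(((h[...,0]<20)&(h[...,1]>120))[...,None],P,np.nan),p[2]+.003,p[2]+.016,p[0]+.03,p[1],.06))
plan([.421,-.3565,.081])
E
```

```text
blue ((450.8891296386719, -351.9096374511719), 80.21548461914062) 219 ztop 0.0514
yel ((451.7240905761719, -356.50213623046875), 69.7701416015625) 307 ztop 0.0641
[ 0.42347602 -0.3576164   0.12078224] 0.07107924889041643 57.07454908406362
or (array([ 453.8, -352.2]), 35.2, 97, array([ 0.4564, -0.3481,  0.1289]))
travel [0.0014, -0.003, 0.0497] turn [0.0003, 0.0003, 0.0018]
```

View pics/crop8.png

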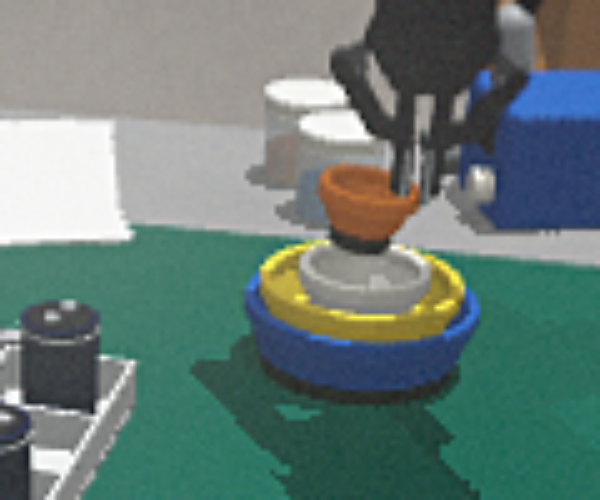

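The crop shows the orange bowl at (368,205) above white at (365,275) and lined up with it. I'll lower and release.

Call:
apply_moves --claw '[-1, -1, -1, -1, -1]' --travel '[[0.001, -0.003, 0.01], [0.001, -0.003, 0.025], [0.001, -0.003, 0.037], [0.001, -0.003, 0.045], [0.001, -0.003, 0.047]]' --turn '[[0, 0, 0], [0, 0, 0], [0, 0, 0], [0, 0, 0], [0, 0, 0]]'

```text
t: 30.75
tcp_pos: [0.4198, -0.3557, 0.081]
tool_rot: [0.705, 0.709, 0.0, -0.001]
force: [-0.3, 0.3, -0.2]
finger_gap: 0.067
gripper_force: 57.1
```

Call:
apply_moves --claw '[-1, -1, -1, -1]' --travel '[[0, 0, 0], [0, 0, 0.003], [0, 0, 0.003], [0, 0, 0.003]]' --turn '[[0, 0, 0], [0, 0, 0], [0, 0, 0], [0, 0, 0]]'

```text
t: 31.08
tcp_pos: [0.4207, -0.3567, 0.0804]
tool_rot: [0.705, 0.709, -0.0, 0.0]
force: [-0.1, -0.3, -0.1]
finger_gap: 0.072
gripper_force: 57.1
```

Call:
apply_moves --claw '[-0.7, -0.6, -0.5, -0.4, -0.4]' --travel '[[0, 0, 0], [0, 0, 0], [0, 0, 0], [0, 0, 0], [0, 0, 0]]' --turn '[[0, 0, 0], [0, 0, 0], [0, 0, 0], [0, 0, 0], [0, 0, 0]]'

```text
t: 31.5
tcp_pos: [0.4206, -0.3566, 0.0803]
tool_rot: [0.705, 0.709, -0.0, 0.0]
force: [-0.1, -0.0, -0.5]
finger_gap: 0.3
gripper_force: 0.0
```

Call:
apply_moves --claw '[-0.4, -0.4, -0.4, -0.4, -0.4]' --travel '[[0, 0, -0.02], [0, 0, -0.06], [0, 0, -0.1], [0, 0, -0.14], [0, 0, -0.16]]' --turn '[[0, 0, 0], [0, 0, 0], [0, 0, 0], [0, 0, 0], [0, 0, 0]]'

```text
t: 31.92
tcp_pos: [0.4217, -0.3578, 0.2119]
tool_rot: [0.705, 0.709, -0.0, 0.003]
force: [-0.5, -0.2, 0.6]
finger_gap: 0.301
gripper_force: 0.0
```

Call:
apply_moves --claw '[-0.2, -0.2, -0.2, -0.2, -0.2]' --travel '[[0.04, 0, 0], [0.09, 0, 0], [0.14, 0, 0], [0.19, 0, 0], [0.23, 0, 0]]' --turn '[[0, 0, 0], [0, 0, 0], [0, 0, 0], [0, 0, 0], [0, 0, 0]]'

```text
t: 32.33
tcp_pos: [0.4184, -0.1697, 0.2081]
tool_rot: [0.705, 0.709, 0.0, -0.001]
force: [0.6, 0.8, 0.5]
finger_gap: 0.401
gripper_force: 0.0
```

```bash
python3 - <<'E'
from h import *
bowls();S=manip.sense();p=S['tcp_pos'];print(p)
s=snap('side');P=cloud(s);h=cv2.cvtColor(s['pixels'],cv2.COLOR_RGB2HSV)
print('or',circ(np.where(((h[...,0]<20)&(h[...,1]>120))[...,None],P,np.nan),.078,.1,.45,-.355,.06), 'white',circ(P,.067,.077,.451,-.355,.065))
print('cap2',circ(P,.065,.09,.645,-.075,.045)); print('cap1',circ(P,.065,.09,.633,-.2225,.045))
save(s,'side9.png')
# handle: points z .045-.07, x in .40-.47
t=snap('top');Q=cloud(t)
for n,A in(('side',P),('top',Q)):
    for lo,hi in ((.13,.17),(.17,.21),(.21,.25),(.25,.29)):
        m=(A[...,2]>.045)&(A[...,2]<.075)&(A[...,0]>.41)&(A[...,0]<.462)&(A[...,1]>lo)&(A[...,1]<hi)
        if m.sum()>3: print(n,lo,A[m].mean(0).round(4),m.sum(),np.percentile(A[m][:,0],[5,95]).round(4))
E
```

```text
blue ((449.8999328613281, -352.4635009765625), 79.8050765991211) 217 ztop 0.051
yel ((452.9762878417969, -355.9421081542969), 69.84619140625) 304 ztop 0.0645
or ((452.2954406738281, -350.0404052734375), 34.47725296020508) 184 ztop 0.0884
[ 0.41631193 -0.16394451  0.20770642]
or (array([ 452.4, -350.9]), 34.5, 130, array([ 0.4523, -0.3486,  0.0843])) white (array([ 449.7, -351.7]), 45.5, 143, array([ 0.4497, -0.338 ,  0.0727]))
cap2 (array([644.1, -72. ]), 25.6, 177, array([ 0.6427, -0.066 ,  0.0749]))
cap1 (array([ 631.8, -218.5]), 26.0, 130, array([ 0.631 , -0.2117,  0.075 ]))
side 0.13 [0.4509 0.1574 0.0629] 56 [0.4414 0.4612]
side 0.17 [0.4473 0.191  0.0638] 67 [0.4424 0.4526]
side 0.21 [0.4497 0.2307 0.0639] 74 [0.4447 0.4552]
side 0.25 [0.453  0.2697 0.0628] 97 [0.4468 0.4601]
top 0.13 [0.4495 0.1539 0.0634] 43 [0.4421 0.4609]
top 0.17 [0.4464 0.1906 0.0626] 48 [0.4413 0.4516]
top 0.21 [0.4492 0.2299 0.0629] 51 [0.444  0.4548]
top 0.25 [0.4524 0.2653 0.0627] 40 [0.4465 0.46  ]
```

View pics/side9.png

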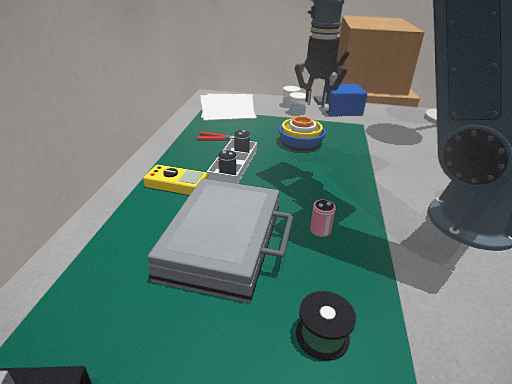

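The side view shows the full nest (orange, white, yellow, blue) at (302,133), both caps upright in the tray at (228,161) and (243,141), and the lid shut with its handle at (283,235). Now the lid.

```bash
python3 - <<'E'
from h import *
t=snap('top');print(rays(t,[(175.8,238.5),(215.5,238.5)],.058))
plan([.448,.207,.13],-.07)
E
```

```text
[[0.45258889 0.27308622]
 [0.44373224 0.14647025]]
travel [0.2369, 0.0193, 0.0488] turn [0.0001, 0.0002, 0.0123]
travel [0.2374, 0.0102, 0.0489] turn [0.0001, 0.0002, 0.0123]
```

Call:
apply_moves --claw '[-0.3, -0.3, -0.3, -0.3, -0.3]' --travel '[[0.045, 0.003, 0], [0.09, 0.007, 0], [0.14, 0.011, 0], [0.19, 0.015, 0], [0.237, 0.0193, 0]]' --turn '[[0, 0, 0.005], [0, 0, 0.0123], [0, 0, 0.0123], [0, 0, 0.0123], [0, 0, 0.0123]]'

```text
t: 32.95
tcp_pos: [0.4352, 0.0173, 0.2083]
tool_rot: [0.72, 0.694, 0.0, 0.001]
force: [0.3, -0.5, 0.5]
finger_gap: 0.353
gripper_force: 0.0
```

Call:
apply_moves --claw '[-0.3, -0.3, -0.3, -0.3, -0.3]' --travel '[[0.045, 0.002, 0], [0.09, 0.004, 0], [0.14, 0.006, 0.03], [0.19, 0.008, 0.06], [0.237, 0.0102, 0.098]]' --turn '[[0, 0, 0.0123], [0, 0, 0.0123], [0, 0, 0.0123], [0, 0, 0.0123], [0, 0, 0.0123]]'

```text
t: 33.37
tcp_pos: [0.4504, 0.1944, 0.14]
tool_rot: [0.733, 0.681, 0.002, 0.002]
force: [0.8, 0.7, 0.8]
finger_gap: 0.351
gripper_force: 0.0
```

Call:
apply_moves --claw '[-0.3, -0.3, -0.3, -0.3]' --travel '[[0, 0, 0], [0, 0, 0], [0, 0, 0], [0, 0, 0]]' --turn '[[0, 0, 0], [0, 0, 0], [0, 0, 0], [0, 0, 0]]'

```text
t: 33.7
tcp_pos: [0.4488, 0.1919, 0.1405]
tool_rot: [0.733, 0.68, 0.001, 0.001]
force: [-0.6, 0.3, 1.0]
finger_gap: 0.351
gripper_force: 0.0
```

```bash
python3 - <<'E'
from h import *
print(manip.sense()['tcp_pos'])
plan([.448,.208,.043],-.07)
s=snap('side');P=cloud(s);m=(P[...,2]>.045)&(P[...,2]<.075)&(P[...,0]>.41)&(P[...,0]<.462)&(P[...,1]>.18)&(P[...,1]<.24);print(P[m].mean(0))
E
```

```text
[0.44875931 0.19194492 0.1405005 ]
travel [0.0199, -0.0027, 0.1219] turn [0.0006, -0.0, -0.0013]
[0.44860061 0.21141729 0.06371971]
```

Call:
apply_moves --claw '[-0.3, -0.3, -0.3, -0.3, -0.3]' --travel '[[0.02, -0.002, 0.02], [0.02, -0.002, 0.06], [0.02, -0.002, 0.095], [0.02, -0.002, 0.115], [0.02, -0.002, 0.12]]' --turn '[[0, 0, -0.001], [0, 0, -0.001], [0, 0, -0.001], [0, 0, -0.001], [0, 0, -0.001]]'

```text
t: 34.17
tcp_pos: [0.4465, 0.2078, 0.0425]
tool_rot: [0.732, 0.682, -0.001, -0.001]
force: [0.8, -1.1, 0.7]
finger_gap: 0.351
gripper_force: 0.0
```

Call:
apply_moves --claw '[-0.3, -0.3, -1, -1, -1]' --travel '[[0, 0, 0], [0, 0, 0], [0, 0, 0], [0, 0, 0], [0, 0, 0]]' --turn '[[0, 0, 0], [0, 0, 0], [0, 0, 0], [0, 0, 0], [0, 0, 0]]' --newtons 45

```text
t: 34.58
tcp_pos: [0.4488, 0.2092, 0.0454]
tool_rot: [0.731, 0.683, 0.002, 0.001]
force: [0.0, -3.2, 6.1]
finger_gap: 0.12
gripper_force: 44.0
```

Call:
apply_moves --claw '[-1, -1, -1, -1, -1]' --travel '[[0, 0, 0], [0, 0, 0], [0, 0, 0], [0, 0, 0], [0, 0, 0]]' --turn '[[0, 0, 0], [0, 0, 0], [0, 0, 0], [0, 0, 0], [0, 0, 0]]'

```text
t: 35.0
tcp_pos: [0.4488, 0.2092, 0.0454]
tool_rot: [0.731, 0.683, 0.002, 0.001]
force: [1.9, -2.9, 7.1]
finger_gap: 0.12
gripper_force: 44.1
```

```bash
python3 - <<'E'
from h import *
S=manip.sense();print(S['tcp_pos'],S['finger_gap'],S['gripper_force'],S['force'])
r=np.hypot(.240,.0075);a0=np.arctan2(.0075,.24)
def pos(th): return r*(np.cos(a0)-np.cos(a0+th)), r*(np.sin(a0+th)-np.sin(a0))
ths=np.arange(0,1.93,.096)
for k in range(0,20,5):
    x0,z0=pos(ths[k]); print([[0,round((pos(t)[0]-x0)/.8,4),round(-(pos(t)[1]-z0)/.8,4)] for t in ths[k+1:k+6]])
E
```

```text
[0.44878135 0.20921947 0.04541872] 0.11988313253585599 44.08070683479309 [ 1.85108362 -2.8968213   7.13460427]
[[0, np.float64(0.0023), np.float64(-0.0287)], [0, np.float64(0.0073), np.float64(-0.0571)], [0, np.float64(0.015), np.float64(-0.0848)], [0, np.float64(0.0254), np.float64(-0.1117)], [0, np.float64(0.0382), np.float64(-0.1375)]]
[[0, np.float64(0.0153), np.float64(-0.0244)], [0, np.float64(0.0328), np.float64(-0.0473)], [0, np.float64(0.0525), np.float64(-0.0683)], [0, np.float64(0.0741), np.float64(-0.0874)], [0, np.float64(0.0974), np.float64(-0.1043)]]
[[0, np.float64(0.0248), np.float64(-0.0146)], [0, np.float64(0.0509), np.float64(-0.0268)], [0, np.float64(0.0781), np.float64(-0.0363)], [0, np.float64(0.1061), np.float64(-0.0433)], [0, np.float64(0.1345), np.float64(-0.0475)]]
[[0, np.float64(0.0288), np.float64(-0.0015)], [0, np.float64(0.0575), np.float64(-0.0002)], [0, np.float64(0.0861), np.float64(0.0038)], [0, np.float64(0.1141), np.float64(0.0106)], [0, np.float64(0.1413), np.float64(0.02)]]
```

Call:
apply_moves --claw '[-1, -1, -1, -1, -1]' --travel '[[0, 0.0023, -0.0287], [0, 0.0073, -0.0571], [0, 0.015, -0.0848], [0, 0.0254, -0.1117], [0, 0.0382, -0.1375]]' --turn '[[0, 0, 0], [0, 0, 0], [0, 0, 0], [0, 0, 0], [0, 0, 0]]'

```text
t: 35.42
tcp_pos: [0.4772, 0.2076, 0.1544]
tool_rot: [0.731, 0.682, 0.0, -0.0]
force: [5.3, 2.0, -11.6]
finger_gap: 0.119
gripper_force: 43.9
```

Call:
apply_moves --claw '[-1, -1]' --travel '[[0, 0, 0], [0, 0, 0]]' --turn '[[0, 0, 0], [0, 0, 0]]'

```text
t: 35.58
tcp_pos: [0.4775, 0.2075, 0.1548]
tool_rot: [0.731, 0.682, 0.001, 0.0]
force: [-0.8, 0.4, 2.5]
finger_gap: 0.118
gripper_force: 45.3
```

```bash
python3 - <<'E'
from h import *
S=manip.sense();print(S['tcp_pos'],S['finger_gap'],S['force'],S['q'].round(3))
s=snap('side');save(s,'side10.png')
E
```

```text
[0.47753094 0.20753677 0.15482969] 0.11841611784197295 [-0.77903759  0.44850478  2.48277424] [1.95e-01 4.99e-01 1.77e+00 1.00e-03 8.71e-01 2.63e-01]
```

View pics/side10.png

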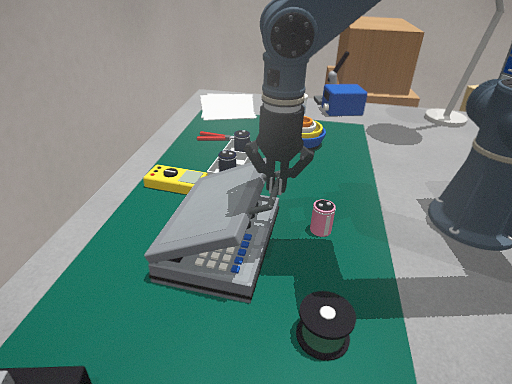

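The side view shows the lid lifting with the bar held at (270,190). I'll continue the arc.

Call:
apply_moves --claw '[-1, -1, -1, -1, -1]' --travel '[[0, 0.0153, -0.0244], [0, 0.0328, -0.0473], [0, 0.0525, -0.0683], [0, 0.0741, -0.0874], [0, 0.0974, -0.1043]]' --turn '[[0, 0, 0], [0, 0, 0], [0, 0, 0], [0, 0, 0], [0, 0, 0]]'

```text
t: 36.05
tcp_pos: [0.5445, 0.2037, 0.2347]
tool_rot: [0.731, 0.683, -0.009, -0.01]
force: [-17.5, 4.7, 9.9]
finger_gap: 0.116
gripper_force: 45.4
```

Call:
apply_moves --claw '[-1, -1, -1, -1, -1]' --travel '[[0, 0.0248, -0.0146], [0, 0.0509, -0.0268], [0, 0.0781, -0.0363], [0, 0.1061, -0.0433], [0, 0.1345, -0.0475]]' --turn '[[0, 0, 0], [0, 0, 0], [0, 0, 0], [0, 0, 0], [0, 0, 0]]'

```text
t: 36.47
tcp_pos: [0.6603, 0.1972, 0.2786]
tool_rot: [0.73, 0.683, 0.0, -0.003]
force: [-6.9, 4.6, 11.2]
finger_gap: 0.118
gripper_force: 48.6
```

```bash
python3 - <<'E'
from h import *
S=manip.sense();print(S['tcp_pos'],S['finger_gap'],S['force'],S['q'].round(3),S['tool_rot'])
E
```

```text
[0.66026007 0.19721902 0.27863885] 0.11787912541783106 [-6.86952631  4.64254245 11.18487487] [0.127 0.577 1.2   0.005 1.368 0.192] [ 7.30335739e-01  6.83083189e-01  1.65644279e-04 -2.65267876e-03]
```

Call:
apply_moves --claw '[-1, -1, -1, -1, -1]' --travel '[[0, 0.0288, -0.0015], [0, 0.0575, -0.0002], [0, 0.0861, 0.0038], [0, 0.1141, 0.0106], [0, 0.1413, 0.02]]' --turn '[[0, 0, 0], [0, 0, 0], [0, 0, 0], [0, 0, 0], [0, 0, 0]]'

```text
t: 36.88
tcp_pos: [0.7759, 0.1907, 0.261]
tool_rot: [0.73, 0.683, 0.003, -0.002]
force: [-2.0, 7.1, 8.4]
finger_gap: 0.117
gripper_force: 51.0
```

Call:
apply_moves --claw '[-1, -1, -1, -1]' --travel '[[0, 0, 0], [0, 0, 0], [0, 0, 0], [0, 0, 0]]' --turn '[[0, 0, 0], [0, 0, 0], [0, 0, 0], [0, 0, 0]]'

```text
t: 37.22
tcp_pos: [0.779, 0.1905, 0.2595]
tool_rot: [0.73, 0.683, 0.006, 0.001]
force: [7.1, 7.0, 2.7]
finger_gap: 0.119
gripper_force: 51.0
```

```bash
python3 - <<'E'
from h import *
S=manip.sense();p=S['tcp_pos'];print(p,S['finger_gap'],S['force'])
z=p[2]+(.0585-.0454)-.051; x=(p[0]-.4488)/.9976-.240; print('theta',np.arctan2(z,-x)-.031,np.hypot(x,z))
s=snap('side');save(s,'side11.png')
E
```

```text
[0.77896658 0.19052722 0.25950695] 0.11872101918139545 [7.11594801 6.9918274  2.68141179]
theta 1.929287672702045 0.23954857792270265
```

View pics/side11.png

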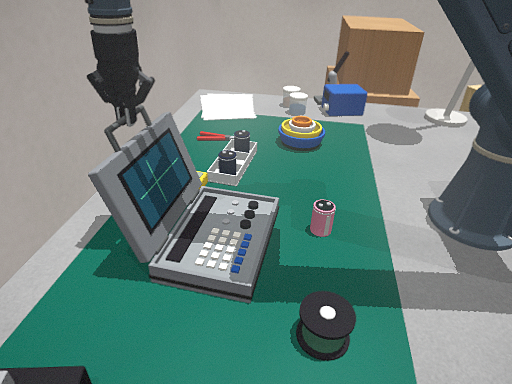

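The side view shows the lid standing open, held at the bar (128,135), at about 1.93 rad. I'll release and go up.

Call:
apply_moves --claw '[-0.6, -0.4, -0.3, -0.3, -0.3]' --travel '[[0, 0, 0], [0, 0, 0], [0, 0, 0], [0, 0, 0], [0, 0, 0]]' --turn '[[0, 0, 0], [0, 0, 0], [0, 0, 0], [0, 0, 0], [0, 0, 0]]'

```text
t: 37.68
tcp_pos: [0.7748, 0.1863, 0.2581]
tool_rot: [0.731, 0.682, -0.001, -0.001]
force: [-0.7, 0.2, 0.2]
finger_gap: 0.353
gripper_force: 0.0
```

Call:
apply_moves --claw '[-0.3, -0.3, -0.3, -0.3, -0.3]' --travel '[[0, 0, -0.01], [0, 0, -0.03], [0, 0, -0.06], [0, 0, -0.085], [0, 0, -0.1]]' --turn '[[0, 0, 0], [0, 0, 0], [0, 0, 0], [0, 0, 0], [0, 0, 0]]'

```text
t: 38.1
tcp_pos: [0.7762, 0.1865, 0.3434]
tool_rot: [0.731, 0.682, 0.002, 0.002]
force: [-0.3, -0.4, 0.3]
finger_gap: 0.352
gripper_force: 0.0
```

Call:
apply_moves --claw '[-0.3, -0.3, -0.3, -0.3, -0.3]' --travel '[[0, 0, 0], [0, 0, 0], [0, 0, 0], [0, 0, 0], [0, 0, 0]]' --turn '[[0, 0, 0], [0, 0, 0], [0, 0, 0], [0, 0, 0], [0, 0, 0]]'

```text
t: 38.52
tcp_pos: [0.7747, 0.1865, 0.3374]
tool_rot: [0.731, 0.682, -0.001, -0.001]
force: [0.0, 0.8, -0.4]
finger_gap: 0.35
gripper_force: 0.0
```

```bash
python3 - <<'E'
from h import *
S=manip.sense();print(S['tcp_pos'],S['force'])
s=snap('side');P=cloud(s);bowls()
print('cap2',circ(P,.065,.09,.645,-.075,.045)); print('cap1',circ(P,.065,.09,.633,-.2225,.045))
# lid screen face: fit plane to points in the screen colour patch
q=P[150:200,140:170].reshape(-1,3);q=q[q[:,2]>.08]
n=np.linalg.svd(q-q.mean(0))[2][2];n*=np.sign(-n[0]);print('n',n,'theta',np.pi/2+np.arcsin(n[2]),len(q))
save(s,'side12.png')
E
```

```text
[0.77470919 0.18654822 0.33735402] [ 0.03074757  0.81236667 -0.43224629]
blue ((452.002685546875, -350.7223205566406), 78.90618133544922) 199 ztop 0.0516
yel ((453.4020690917969, -355.65484619140625), 68.90458679199219) 303 ztop 0.064
or ((454.0048828125, -351.63531494140625), 34.770484924316406) 180 ztop 0.0884
cap2 (array([643.6, -72.8]), 25.9, 177, array([ 0.6428, -0.0661,  0.0749]))
cap1 (array([ 631.7, -217.8]), 25.9, 134, array([ 0.631 , -0.2115,  0.0747]))
n [-0.94537981 -0.32481378 -0.02744113] theta 1.5433517549116844 1500
```

View pics/side12.png

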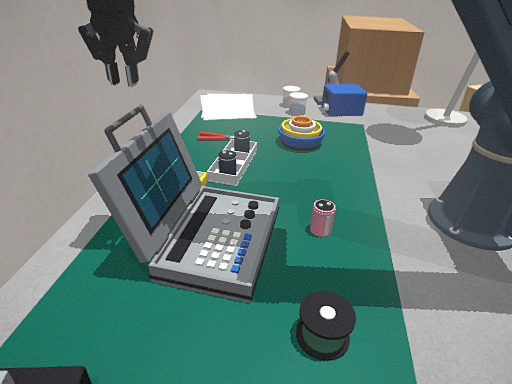

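The side view shows the gripper clear above, and the lid standing open with the handle at (127,125). I'll check the angle from the handle position.

```bash
python3 - <<'E'
from h import *
s=snap('side');P=cloud(s)
m=(P[...,2]>.262)&(P[...,2]<.3)&(P[...,0]>.7)&(P[...,0]<.85)&(P[...,1]>.1)&(P[...,1]<.28)
q=np.median(P[m],0);print(q,m.sum());x=(q[0]-.4488)/.9976-.24;print('theta',np.arctan2(q[2]-.053,-x)-.031)
S=manip.sense();print(abs(S['qd']).max())
E
```

```text
[0.77471422 0.21249501 0.27688717] 370
theta 1.9092554190766762
0.007699322256044989
```

Lid angle is about 1.91 rad, inside the 1.75 to 2.09 band. Handing in.

```bash
python3 -c "
from station import manip
print(manip.sign_off())"
```

```text
the job is handed in; nothing more can be done
None
```

The job is handed in, though `sign_off()` returned no verdict: both capacitors stand upright in separate tray compartments, the yellow, white and orange bowls are nested in the blue one, and the lid stands at about 1.91 rad (109°).

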